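# Fit a drilling template on twin pins and clamp it crisscross in two passes

## Task

The drilling template is kept under the low bench riser with only its tab end showing: draw it out onto the open bench, let go, take it again by its handle, now in the open, and lower it over both pins of the clamping fixture until it lies flat, its tab between the two fork cheeks. Then turn the four clamp handles clockwise (seen from above) in crisscross order and evenly: in a first pass each one only about half-way, a clamp and then the one diagonally opposite before the other two, and in a second pass in the same crisscross manner each one fully home against its stop. Leave the yellow parts dish, the transformer and the screwdriver where they lie.

Things in the scene. Friction and masses are not known exactly. Their poses are not given: they have to be found in the camera images.
- template: Loose bare-aluminium drilling template, 150 x 96 x 10 mm plate, about 0.6 kg, with an end tab and a black bar handle. Origin: centre of the plate's underside. Its -x axis points to the tab, z up. Two 14 mm through holes on its centre line, at x = +55 and x = -48 mm. It starts flat on the bench, most of it under the riser: only the tab and about 35 mm of plate stick out at the riser's open front.
- template_tab (a point): Middle of the template's end tab, half-way up: tab 24 mm wide (y) and 12 mm thick, reaching from x = -75 to -107 mm of the template. The point is 92 mm from the template's centre, 6 mm above its underside. Held by the tab alone the template is end-heavy, and in the fixture the fork leaves no room for fingers beside the tab.
- template_bar (a point): Middle of the black bar handle over the template's centre: bar 60 mm long (along template x), 14 mm wide (y), 24 to 38 mm above the template's underside, on two short posts; free space of 14 mm between it and the plate. The point is 31 mm above the underside.
- template_seat (a point): Centre of the template's underside (axes as template); it comes to fixture_seat when the template is seated.
- riser: Fixed low riser (small bench shelf), grey top 130 (x) x 150 (y) mm on two aluminium cheeks; top surface 60 mm high, 52 mm clear below, 134 mm clear between the cheeks. Origin: on the bench below the centre of the top. Open at the front (-x) and at the back; a parts dish (22 mm high) stands on it.
- riser_front (a point): Middle of the front edge of the riser's top, 56 mm above the bench, 65 mm in front of (-x) the riser's origin.
- fixture: Fixed clamping fixture of dark steel, base plate 214 x 160 x 20 mm. Origin on the bench below the middle of the template's seat; z up; its -x axis points to the fork end. Two seat rails carry the template with its underside 30 mm over the bench. Fork at the -x end: two cheeks (10 mm thick, x from -84 to -114 mm, top 64 mm over the bench) with a 32 mm gap between for the tab. Four clamp hubs at x = +/-58, y = +/-70 mm. A seated template's axes agree with the fixture's.
- fixture_seat (a point): Where the centre of the template's underside belongs: 30 mm over the bench, in the middle of the seat (axes as fixture).
- pin_plain_end (a point): Tip of the steel pin at the end without fork: 55 mm from the seat's centre on the fixture's +x side; 11 mm thick, its last 8 mm tapering to 4 mm; tip 52 mm over the bench, 22 mm over the seat. It takes the template's hole at x = +55 mm.
- pin_fork_end (a point): Tip of the like pin toward the fork, 48 mm from the seat's centre on the -x side (hole at x = -48 mm).
- dish: Bystander: shallow round yellow parts dish standing between the vice and the fixture, behind the latter, 76 mm across, 22 mm high.
- transformer_1: Bystander: small transformer in front of the vice, 30 x 56 x 30 mm.
- driver: Bystander: screwdriver lying flat behind the fixture, 142 x 19 x 18 mm.
- clamp_1_grip (a point): Middle of the black handle bar of clamp 1 (the fixture's +x +y corner; numbers run round the template, 1 is diagonal to 3 and 2 to 4), on the turning axis, 79 mm over the bench. Bar 80 mm long (along this point's x), 12 mm wide (y), 20 mm high, underside 69 mm over the bench; below it a 10 mm neck, then a 24 mm hub and the clamp arm, tops 54 mm over the bench. The arm (reach 42 mm) points along the point's +x, under the bar.
- clamp_1 (a joint): Turn of that clamp in rad, growing clockwise from above: 0 open (arm beside the template, along its edge), 1.55 stop (arm square across the template's edge). It stays where left; turning takes about 0.1 N m (a bar end can as well be pushed round with shut fingers), somewhat more once the sprung pad under the arm bites on the template, at about 0.9 rad.
- clamp_2_grip (a point): Middle of the black handle bar of clamp 2 (the fixture's +x -y corner; numbers run round the template, 1 is diagonal to 3 and 2 to 4), on the turning axis, 79 mm over the bench. Bar 80 mm long (along this point's x), 12 mm wide (y), 20 mm high, underside 69 mm over the bench; below it a 10 mm neck, then a 24 mm hub and the clamp arm, tops 54 mm over the bench. The arm (reach 42 mm) points along the point's +x, under the bar.
- clamp_2 (a joint): Turn of that clamp in rad, growing clockwise from above: 0 open (arm beside the template, along its edge), 1.55 stop (arm square across the template's edge). It stays where left; turning takes about 0.1 N m (a bar end can as well be pushed round with shut fingers), somewhat more once the sprung pad under the arm bites on the template, at about 0.9 rad.
- clamp_3_grip (a point): Middle of the black handle bar of clamp 3 (the fixture's -x -y corner; numbers run round the template, 1 is diagonal to 3 and 2 to 4), on the turning axis, 79 mm over the bench. Bar 80 mm long (along this point's x), 12 mm wide (y), 20 mm high, underside 69 mm over the bench; below it a 10 mm neck, then a 24 mm hub and the clamp arm, tops 54 mm over the bench. The arm (reach 42 mm) points along the point's +x, under the bar.
- clamp_3 (a joint): Turn of that clamp in rad, growing clockwise from above: 0 open (arm beside the template, along its edge), 1.55 stop (arm square across the template's edge). It stays where left; turning takes about 0.1 N m (a bar end can as well be pushed round with shut fingers), somewhat more once the sprung pad under the arm bites on the template, at about 0.9 rad.
- clamp_4_grip (a point): Middle of the black handle bar of clamp 4 (the fixture's -x +y corner; numbers run round the template, 1 is diagonal to 3 and 2 to 4), on the turning axis, 79 mm over the bench. Bar 80 mm long (along this point's x), 12 mm wide (y), 20 mm high, underside 69 mm over the bench; below it a 10 mm neck, then a 24 mm hub and the clamp arm, tops 54 mm over the bench. The arm (reach 42 mm) points along the point's +x, under the bar.
- clamp_4 (a joint): Turn of that clamp in rad, growing clockwise from above: 0 open (arm beside the template, along its edge), 1.55 stop (arm square across the template's edge). It stays where left; turning takes about 0.1 N m (a bar end can as well be pushed round with shut fingers), somewhat more once the sprung pad under the arm bites on the template, at about 0.9 rad.

How it is judged:
By the outcome, as a careful person would: the job done as asked, in the order asked, and still so for the second after the job is handed in, with the robot touching nothing.
It also fails if it takes over 72 s, if anything falls off the work surface, if the arm or the gripper's body presses on something with over 40 N, if the wrist force passes 120 N, or if a joint passes its speed limit or range.

## Robot

A 7-joint arm with a two-finger parallel gripper is mounted at the origin on a cart in front of the work surface, level with it; the furniture and walls round the work are solid. World frame = base frame: x ahead of the robot, y to its left, z up, the work surface at z = 0. Lengths are in m, angles in rad, forces in N, time in s.
With the tool pointing down it reaches from about 0.425 to 0.875 m from the base axis. Payload 4.7 kg.
Tool frame: the origin (TCP) lies between the finger pads; the fingertips stand 19 mm ahead of it and the grasp point (between the pads) is the TCP; y points along the fingers, x is the direction in which the jaws open and shut, and the axes are right-handed (so a half turn about y gives the same grasp; the last joint's range is limited). The gripper opens to 85 mm and grips with 20 to 120 N. Pads are 22 mm wide; open, the fingers measure 114 mm over their backs; the gripper's body (76 mm by 85 mm) begins 54 mm behind the grasp point. The pads swing forward as they close: fully open they stand 13 mm farther back than shut.
Start: joints at [1.282, 0.321, -0.07, 1.45, 0.023, 1.371, -0.057], TCP at [0.194, -0.62, 0.25] pointing down, gripper open.
Joint ranges: [-2.86, 2.86], [-0.3, 2.09], [-1.38, 1.24], [0.06, 2.45], [-1.56, 4.7], [0.09, 2.05], [-2.69, 2.69]. Speed limits (rad/s): [2.57, 2.57, 3.14, 3.14, 3.14, 3.14, 3.14].

## Interface

Orientations are given as a rotation vector (axis times angle).
In Python, from plant import bot gives the robot as it stands.
- The arm moves only by the shell command python3 -m pendant 'ROWS' [FORCE]. ROWS is JSON, a list of rows, each an object with "travel": the shift along the tool's x, y, z in mm, a list of three; "roll": the turn about the tool's y in rad; "fingers": the closure, from -1 (fully open) to 1 (shut). In form: [{"travel": [x, y, z], "roll": roll, "fingers": fingers}, ...]. A call has 1 to 8 rows; each row shifts and turns the commanded pose from where the row before left it, along the tool's axes as they then stand; what a row does not reach is not made up. A row lasts 1/12 s, in which the tool goes at most 41.7 mm and 7.16 degrees, less where a joint would pass 70% of its speed; a pose out of reach is approached as far as the arm can. A call is refused whole if a number of a shift passes 41.7 or a number of a turn 0.125, either way. A call with a gripper value outside its range is refused whole. The fingers move at their own pace and stop on an object; FORCE is the grip in N (left out, the last holds). Time passes only in rows, so rows that do not move let the fingers close. It gives the time, the measured TCP pose, the force and the opening at its end, in the units of the state.
- bot.get_obs(): the state, without advancing time (a new reading comes with each control period).
- bot.get_image(name): name is "side" or "top"; returns a dict with "pixels" (480x640x3 uint8, red, green, blue), "depth" (480x640 float32, m along the optical axis (not along the pixel's ray), 0 where there is no reading), "vfov" (degrees; the focal length in pixels is half the picture's height over the tangent of half this angle, whatever the lens; pixels are square), "cx", "cy" (the principal point, pixels), "rvec" (rotation vector, rad) and "tvec" (3), from world to camera coordinates, as OpenCV has them. Camera axes: x right, y down, z forward; pixel columns grow to the right and rows downward; lengths in m; the calibration is good to about 2 mm. A picture is of the moment at which its call begins.
- bot.sign_off(): hands the job in, once; it reports no verdict.
Trained networks look in a picture, given as the dict that the camera call returned (one of the last four; its "shot" number tells which), for a name from the list of things; names that differ only in an ending like _2 or _b are one class to them, and where a whole thing is asked for, a point or a joint stands for the part that bears it (a point fixed in the world has none). Each returns a list of dicts, best first, with "score" (0 to 1); they miss things now and then, are a little off and sometimes report something else, mostly with a low value. They report only what shows in the picture. A call takes as long as a camera call.
- bot.outline_of(picture, query): "pixels" (480x640 bool, what is visible of it) and "position" ([row, column] in pixels, amid what is visible of it).
- bot.place_of(picture, query): "position" ([row, column] in pixels: a listed point, or the origin of a listed thing).
The state is a dict: "clock": time; "joints": joint angles; "qvel": joint speeds; "joint_efforts": joint torques, N m; "tcp_pos": TCP position; "eef_rot": TCP orientation; "ft_force": force on the tool from outside, world axes, zero at the start; "moment": the same for the moment, N m; "finger_gap": opening from 0.0 (shut) to 1.0 (fully open).
Only numpy, scipy, OpenCV 4.12 (cv2) and the standard library are available. Lean on these libraries where they do the work, as an engineer would, in place of code of your own. Each camera call takes 0.05 s, during which the arm holds its last target. There are 200 camera calls.

## Working session

There is one attempt and no reset: what is moved stays moved. The work goes in short steps, Python scripts to look and compute and a shell command to move; the robot and the scene stay as the last step left them, time stands still between calls to the robot, and variables do not carry over. Pictures are saved under pics/ and viewed, about 8 in all and at most 12, crops included, and the job is handed in when it is done.

```bash
ls; mkdir -p pics
cat > h.py <<'E'
import numpy as np, cv2
from plant import bot
def cam(p):
    R=cv2.Rodrigues(np.array(p["rvec"],float))[0]; t=np.array(p["tvec"],float).ravel()
    f=240/np.tan(np.radians(p["vfov"])/2); return R,t,f
def at_z(p,rc,z):
    R,t,f=cam(p); d=R.T@np.array([(rc[1]-p["cx"])/f,(rc[0]-p["cy"])/f,1]); c=-R.T@t
    return c+d*(z-c[2])/d[2]
def proj(p,X):
    R,t,f=cam(p); c=R@np.array(X,float)+t; return np.array([p["cy"]+f*c[1]/c[2],p["cx"]+f*c[0]/c[2]])
def save(p,name): cv2.imwrite("pics/"+name,cv2.cvtColor(p["pixels"],cv2.COLOR_RGB2BGR))
def cloud(p):
    R,t,f=cam(p); v,u=np.mgrid[:480,:640]; d=p["depth"]
    P=np.stack([(u-p["cx"])/f*d,(v-p["cy"])/f*d,d],-1); return (P-t)@R
def st():
    o=bot.get_obs(); R=cv2.Rodrigues(np.array(o["eef_rot"],float))[0]
    print("t",round(o["clock"],2),"tcp",np.round(o["tcp_pos"],4),"x",np.round(R[:,0],3),"y",np.round(R[:,1],3),"z",np.round(R[:,2],3),"F",np.round(o["ft_force"],1),"gap",round(o["finger_gap"],3),"q",np.round(o["joints"],2)); return o,R
E
cat > look.py <<'E'
from h import *
import sys
st()
Z=dict(template_tab=.006,template_bar=.031,riser_front=.056,fixture_seat=.03,pin_plain_end=.052,pin_fork_end=.052,clamp_1_grip=.079,clamp_2_grip=.079,clamp_3_grip=.079,clamp_4_grip=.079,riser=0,fixture=0,dish=0,transformer_1=0,driver=0)
for n in ("top","side"):
    p=bot.get_image(n); save(p,f"{n}0.png"); R,t,f=cam(p); print(n,"cam",np.round(-R.T@t,3),"f",round(f))
    for q,z in Z.items():
        r=bot.place_of(p,q)
        for k in r[:5]: print(n,q,round(k["score"],2),np.round(k["position"]),np.round(at_z(p,k["position"],z),4))
E
python3 look.py
```

```text
pics
t 0.0 tcp [ 0.1936 -0.62    0.2492] x [ 0.298 -0.954 -0.002] y [-0.001  0.002 -1.   ] z [ 0.954  0.298 -0.   ] F [0.3 0.1 1.1] gap 0.998 q [ 1.28  0.32 -0.07  1.45  0.02  1.37 -0.06]
top cam [ 0.376 -0.135  0.938] f 466
top template_tab 0.93 [249. 185.] [0.5555 0.1485 0.006 ]
top template_tab 0.36 [286. 388.] [ 0.497 -0.267  0.006]
top template_bar 0.42 [256. 424.] [ 0.5556 -0.3335  0.031 ]
top riser_front 0.67 [214. 190.] [0.616  0.1316 0.056 ]
top fixture_seat 0.95 [287. 386.] [ 0.4915 -0.259   0.03  ]
top pin_plain_end 0.83 [279. 364.] [ 0.5028 -0.2145  0.052 ]
top pin_fork_end 0.71 [293. 412.] [ 0.4797 -0.3047  0.052 ]
top clamp_1_grip 0.79 [314. 356.] [ 0.4329 -0.199   0.079 ]
top clamp_2_grip 0.91 [244. 365.] [ 0.5652 -0.2124  0.079 ]
top clamp_4_grip 0.86 [329. 416.] [ 0.4117 -0.3078  0.079 ]
top riser 0.58 [192. 203.] [0.6801 0.125  0.    ]
top fixture 0.73 [291. 389.] [ 0.4877 -0.2685  0.    ]
top dish 0.78 [196. 400.] [ 0.6879 -0.2907  0.    ]
top transformer_1 0.87 [318. 283.] [ 0.4262 -0.0596  0.    ]
top driver 0.68 [193. 398.] [ 0.6955 -0.2875  0.    ]
top driver 0
[... 550 characters left out ...]
  0.079 ]
side clamp_1_grip 0.16 [291. 336.] [ 0.5504 -0.329   0.079 ]
side clamp_2_grip 0.49 [258. 336.] [ 0.563  -0.2257  0.079 ]
side clamp_2_grip 0.34 [248. 268.] [ 0.4278 -0.1796  0.079 ]
side clamp_3_grip 0.61 [290. 337.] [ 0.5514 -0.3285  0.079 ]
side clamp_3_grip 0.34 [200. 360.] [ 0.6461 -0.0021  0.079 ]
side clamp_4_grip 0.61 [288. 261.] [ 0.413 -0.308  0.079]
side riser 0.96 [200. 360.] [0.6717 0.1327 0.    ]
side fixture 0.78 [303. 300.] [ 0.4879 -0.2663  0.    ]
side dish 0.7 [305. 402.] [ 0.6901 -0.2882  0.    ]
side transformer_1 0.66 [250. 270.] [ 0.4323 -0.0742  0.    ]
side driver 0.88 [369. 394.] [ 0.6391 -0.4548  0.    ]
side driver 0.37 [182. 336.] [0.621  0.2329 0.    ]
```

Run:
```python
import cv2
a=cv2.imread('pics/top0.png'); cv2.imwrite('pics/top0c.png',cv2.resize(a[150:390,110:510],(800,480)))
```

```text
(no output)
```

View pics/top0c.png

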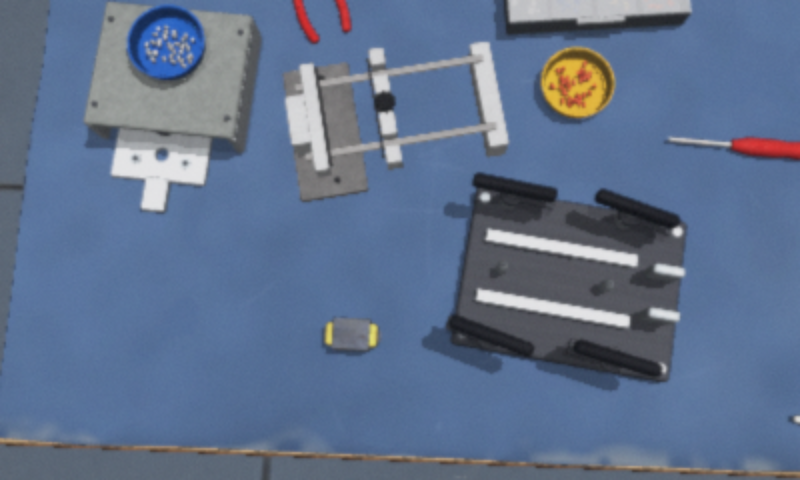

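View pics/side0.png

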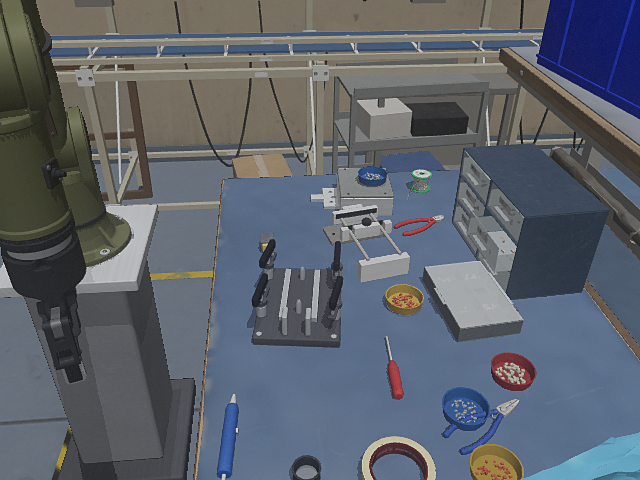

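```bash
cat > tmpl.py <<'E'
from h import *
import sys
p=bot.get_image("top"); save(p,sys.argv[1]); C=cloud(p)
for q in ("template","riser","fixture"):
    r=bot.outline_of(p,q)
    if not r: print(q,"none"); continue
    m=r[0]["pixels"]; P=C[m&(p["depth"]>0)]; print(q,round(r[0]["score"],2),m.sum(),"z pct",np.round(np.percentile(P[:,2],[5,50,95]),3))
    if q=="template":
        v,u=np.nonzero(m); W=np.array([at_z(p,(a,b),.011)[:2] for a,b in zip(v,u)]).astype(np.float32)
        c,s,a=cv2.minAreaRect(W); print("rect",np.round(c,4),np.round(s,4),a)
        print("corners",np.round(cv2.boxPoints((c,s,a)),4).tolist())
        np.save("tw.npy",W)
    if q=="riser":
        T=P[np.abs(P[:,2]-.06)<.008][:,:2].astype(np.float32); c,s,a=cv2.minAreaRect(T); print("rect",np.round(c,4),np.round(s,4),a)
E
python3 tmpl.py top1.png
python3 - <<'E'
import numpy as np,cv2
W=np.load('tw.npy'); 
# fit axis: width profile across x for candidate yaws
for yaw in range(-22,1,2):
    a=np.radians(yaw); X=np.array([np.cos(a),np.sin(a)]);Y=np.array([-X[1],X[0]])
    s=W@X; y=W@Y; x0=np.percentile(s,1)
    tab=(s<s.min()+.027); pl=(s>s.min()+.04)
    print(yaw,"tab w",np.round(np.ptp(y[tab]),4),"mid",np.round((y[tab].max()+y[tab].min())/2,4),"plate w",np.round(np.ptp(y[pl]),4),"mid",np.round((y[pl].max()+y[pl].min())/2,4),"smin",np.round(s.min(),4),"s len",np.round(np.ptp(s),4))
E
```

```text
template 0.86 1317 z pct [0.007 0.011 0.014]
rect [0.584  0.1411] [0.0976 0.0829] 86.41268157958984
corners [[0.5396000146865845, 0.09489999711513519], [0.6223000288009644, 0.08980000019073486], [0.6284000277519226, 0.18719999492168427], [0.5457000136375427, 0.1923999935388565]]
riser 0.86 5140 z pct [0.031 0.061 0.075]
rect [0.678  0.1276] [0.1502 0.1305] 86.61056518554688
fixture 0.63 9324 z pct [0.018 0.021 0.089]
-22 tab w 0.069 mid 0.3599 plate w 0.1034 mid 0.3544 smin 0.4493 s len 0.0915
-20 tab w 0.0684 mid 0.3434 plate w 0.1029 mid 0.3366 smin 0.4609 s len 0.0907
-18 tab w 0.0678 mid 0.3266 plate w 0.1025 mid 0.3185 smin 0.472 s len 0.0899
-16 tab w 0.0664 mid 0.3089 plate w 0.1019 mid 0.2999 smin 0.4825 s len 0.089
-14 tab w 0.065 mid 0.2909 plate w 0.1013 mid 0.281 smin 0.4921 s len 0.0882
-12 tab w 0.0617 mid 0.2717 plate w 0.1006 mid 0.2617 smin 0.5012 s len 0.0873
-10 tab w 0.0544 mid 0.2502 plate w 0.0999 mid 0.2421 smin 0.5097 s len 0.0862
-8 tab w 0.028 mid 0.2188 plate w 0.0991 mid 0.2221 smin 0.5175 s len 0.0851
-6 tab w 0.0269 mid 0.1999 plate w 0.0983 mid 0.202 smin 0.5248 s len 0.0839
-4 tab w 0.0262 mid 0.1809 plate w 0.0976 mid 0.1816 smin 0.5313 s len 0.083
-2 tab w 0.0255 mid 0.1617 plate w 0.0978 mid 0.1607 smin 0.5373 s len 0.0837
0 tab w 0.0253 mid 0.142 plate w 0.0985 mid 0.1399 smin 0.5425 s len 0.0849
```

```bash
python3 -m pendant '[{"travel":[-20,0,31],"roll":0,"fingers":-1},{"travel":[-20,0,31],"roll":0,"fingers":-1},{"travel":[-20,0,31],"roll":0,"fingers":-1},{"travel":[-20,0,31],"roll":0,"fingers":-1},{"travel":[-20,0,31],"roll":0,"fingers":-1},{"travel":[-20,0,31],"roll":0,"fingers":-1},{"travel":[-20,0,31],"roll":0,"fingers":-1},{"travel":[-20,0,31],"roll":0,"fingers":-1}]' 60
python3 -m pendant '[{"travel":[-20,0,31],"roll":0,"fingers":-1},{"travel":[-20,0,31],"roll":0,"fingers":-1},{"travel":[-20,0,31],"roll":0,"fingers":-1},{"travel":[-20,0,31],"roll":0,"fingers":-1},{"travel":[-20,0,31],"roll":0,"fingers":-1}]'
python3 -c "
from h import *
st()"
```

```text
clock: 2.47
tcp_pos: [0.3837, -0.3923, 0.2506]
eef_rot: [-1.338, 0.983, -0.984]
ft_force: [0.3, 0.2, 0.4]
finger_gap: 1.001
clock: 2.88
tcp_pos: [0.5018, -0.2506, 0.2507]
eef_rot: [-1.338, 0.983, -0.984]
ft_force: [-0.2, -1.1, 0.1]
finger_gap: 0.999
t 2.88 tcp [ 0.5018 -0.2506  0.2507] x [ 0.298 -0.955  0.001] y [ 0.001 -0.001 -1.   ] z [0.955 0.298 0.   ] F [-0.2 -1.1  0.1] gap 0.999 q [ 0.78  0.15 -0.4   1.66  0.06  1.33 -0.9 ]
```

```bash
python3 -m pendant '[{"travel":[-33,0,15.5],"roll":0,"fingers":-1},{"travel":[-33,0,15.5],"roll":0,"fingers":-1},{"travel":[-33,0,15.5],"roll":0,"fingers":-1},{"travel":[-33,0,15.5],"roll":0,"fingers":-1},{"travel":[-33,0,15.5],"roll":0,"fingers":-1},{"travel":[-33,0,15.5],"roll":0,"fingers":-1},{"travel":[-33,0,15.5],"roll":0,"fingers":-1},{"travel":[-33,0,15.5],"roll":0,"fingers":-1}]'
python3 -m pendant '[{"travel":[-33,0,15.5],"roll":0,"fingers":-1},{"travel":[-33,0,15.5],"roll":0,"fingers":-1},{"travel":[-29,0,15.5],"roll":0,"fingers":-1},{"travel":[0,38,0],"roll":0.122,"fingers":-1},{"travel":[0,38,0],"roll":0.122,"fingers":-1},{"travel":[0,38,0],"roll":0.122,"fingers":-1},{"travel":[0,15,0],"roll":0,"fingers":-1},{"travel":[0,0,0],"roll":0,"fingers":-1}]'
python3 - <<'E'
from h import *
o,R=st()
p=bot.get_image("top"); r=bot.place_of(p,"template_tab"); print([(k["score"],at_z(p,k["position"],.006)) for k in r[:2]])
save(p,"top2.png")
p=bot.get_image("side"); r=bot.place_of(p,"template_tab"); print([(k["score"],at_z(p,k["position"],.006)) for k in r[:2]])
d=np.array([.556,.144,.022])-o["tcp_pos"]; print("tool d mm",np.round(R.T@d*1000,1))
E
```

```text
clock: 3.55
tcp_pos: [0.5406, 0.0385, 0.2507]
eef_rot: [-1.337, 0.983, -0.984]
ft_force: [0.4, 0.0, 0.3]
finger_gap: 0.999
clock: 4.22
tcp_pos: [0.5535, 0.1404, 0.1167]
eef_rot: [-1.186, 1.261, -1.253]
ft_force: [-0.8, -0.6, 0.2]
finger_gap: 1.003
t 4.22 tcp [0.5535 0.1404 0.1167] x [-0.063 -0.998  0.002] y [-0.008 -0.002 -1.   ] z [ 0.998 -0.063 -0.008] F [-0.8 -0.6  0.2] gap 1.003 q [ 0.24  0.33 -0.63  1.78  0.21  1.11 -2.09]
[(0.94, array([0.55616684, 0.14182633, 0.006     ]))]
[(0.7, array([0.55124743, 0.1295555 , 0.006     ]))]
tool d mm [-4.  94.7  3.1]
```

```bash
python3 -m pendant '[{"travel":[-3,32,0],"roll":0,"fingers":-1},{"travel":[0,32,0],"roll":0,"fingers":-1},{"travel":[0,20,0],"roll":0,"fingers":-1},{"travel":[0,10,0],"roll":0,"fingers":-0.5},{"travel":[0,0,0],"roll":0,"fingers":0},{"travel":[0,0,0],"roll":0,"fingers":1},{"travel":[0,0,0],"roll":0,"fingers":1},{"travel":[0,0,0],"roll":0,"fingers":1}]' 60
python3 -m pendant '[{"travel":[0,0,0],"roll":0,"fingers":1},{"travel":[0,0,0],"roll":0,"fingers":1},{"travel":[0,0,0],"roll":0,"fingers":1}]'
python3 -c "
from h import *
st()"
```

```text
clock: 5.08
tcp_pos: [0.5584, 0.1446, 0.0294]
eef_rot: [-1.176, 1.253, -1.257]
ft_force: [-0.9, -3.1, 1.8]
finger_gap: 0.299
clock: 5.33
tcp_pos: [0.5584, 0.1445, 0.0297]
eef_rot: [-1.176, 1.253, -1.258]
ft_force: [-2.1, -1.8, 5.3]
finger_gap: 0.233
t 5.33 tcp [0.5584 0.1445 0.0297] x [-0.063 -0.998  0.   ] y [ 0.003 -0.    -1.   ] z [ 0.998 -0.063  0.003] F [-2.1 -1.8  5.3] gap 0.233 q [ 0.2   0.44 -0.59  1.84  0.3   0.95 -2.16]
```

```bash
python3 -m pendant '[{"travel":[0,-4,0],"roll":0,"fingers":-0.3},{"travel":[0,0,0],"roll":0,"fingers":-0.3},{"travel":[0,0,-4],"roll":0,"fingers":-0.3},{"travel":[0,0,0],"roll":0,"fingers":-0.3},{"travel":[0,0,0],"roll":0,"fingers":-0.3}]'
python3 - <<'E'
from h import *
st(); p=bot.get_image("side"); save(p,"s3.png")
cv2.imwrite("pics/s3c.png",cv2.resize(cv2.cvtColor(p["pixels"],cv2.COLOR_RGB2BGR)[120:270,220:420],(800,600),interpolation=cv2.INTER_CUBIC))
E
```

```text
clock: 5.75
tcp_pos: [0.5524, 0.1447, 0.0312]
eef_rot: [-1.179, 1.255, -1.255]
ft_force: [0.3, 0.5, -0.4]
finger_gap: 0.652
t 5.75 tcp [0.5524 0.1447 0.0312] x [-0.063 -0.998  0.   ] y [-0. -0. -1.] z [ 0.998 -0.063 -0.   ] F [ 0.3  0.5 -0.4] gap 0.652 q [ 0.2   0.43 -0.6   1.85  0.29  0.95 -2.16]
```

View pics/s3c.png

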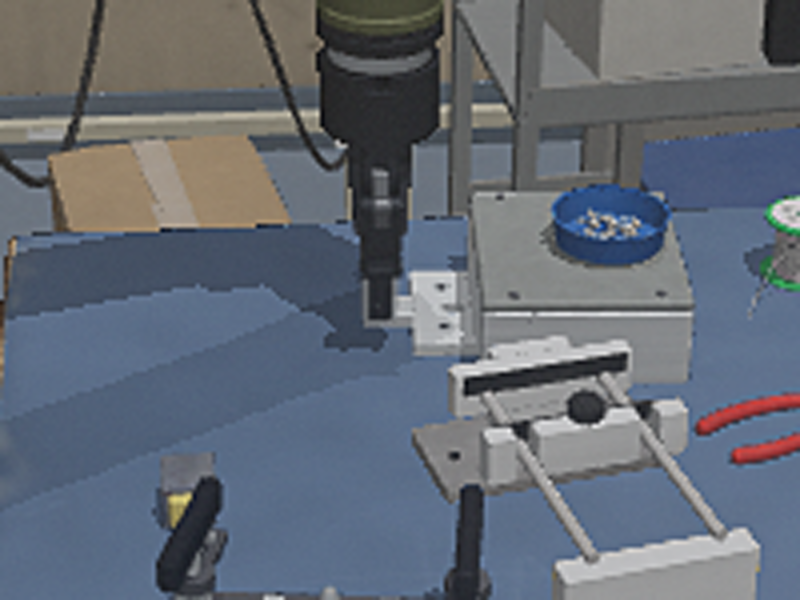

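The picture shows the fingers over the tab at crop (380, 300), with the plate beyond it at (437, 310). They still stand too high, so I descend 9 mm and close.

```bash
python3 -m pendant '[{"travel":[0,5,2],"roll":0,"fingers":-0.3},{"travel":[0,4,0],"roll":0,"fingers":-0.3},{"travel":[0,0,0],"roll":0,"fingers":-0.3}]'
python3 -m pendant '[{"travel":[0,0,0],"roll":0,"fingers":1},{"travel":[0,0,0],"roll":0,"fingers":1},{"travel":[0,0,0],"roll":0,"fingers":1},{"travel":[0,0,0],"roll":0,"fingers":1},{"travel":[0,0,0],"roll":0,"fingers":1}]' 60
python3 -c "
from h import *
st()"
```

```text
clock: 6.05
tcp_pos: [0.5541, 0.1442, 0.021]
eef_rot: [-1.18, 1.257, -1.255]
ft_force: [-0.3, -0.2, 0.2]
finger_gap: 0.654
clock: 6.47
tcp_pos: [0.5549, 0.1446, 0.0225]
eef_rot: [-1.178, 1.256, -1.256]
ft_force: [-0.5, 0.1, 1.7]
finger_gap: 0.259
t 6.47 tcp [0.5549 0.1446 0.0225] x [-0.063 -0.998 -0.   ] y [ 0.  0. -1.] z [ 0.998 -0.063  0.   ] F [-0.5  0.1  1.7] gap 0.259 q [ 0.2   0.45 -0.59  1.85  0.31  0.93 -2.17]
```

```bash
python3 -m pendant '[{"travel":[0,-0.5,-8],"roll":0,"fingers":1},{"travel":[0,0,-14],"roll":0,"fingers":1},{"travel":[0,0,-18],"roll":0,"fingers":1}]'
python3 -m pendant '[{"travel":[0,0,-18],"roll":0,"fingers":1},{"travel":[0,0,-18],"roll":0,"fingers":1},{"travel":[0,0,-18],"roll":0,"fingers":1},{"travel":[0,0,-18],"roll":0,"fingers":1},{"travel":[0,0,-15],"roll":0,"fingers":1},{"travel":[0,0,-10],"roll":0,"fingers":1},{"travel":[0,0,0],"roll":0,"fingers":1}]'
python3 - <<'E'
from h import *
o,R=st()
p=bot.get_image("top"); save(p,"top4.png")
for q,z in (("template_tab",.006),("template_bar",.031)):
    r=bot.place_of(p,q); print(q,[(k["score"],at_z(p,k["position"],z)) for k in r[:2]])
E
```

```text
clock: 6.72
tcp_pos: [0.5153, 0.1467, 0.0225]
eef_rot: [-1.177, 1.255, -1.257]
ft_force: [1.7, -0.2, 2.2]
finger_gap: 0.261
clock: 7.3
tcp_pos: [0.4153, 0.1529, 0.0225]
eef_rot: [-1.183, 1.256, -1.255]
ft_force: [-4.4, 0.4, 1.1]
finger_gap: 0.257
t 7.3 tcp [0.4153 0.1529 0.0225] x [-0.062 -0.998  0.002] y [-0.003 -0.002 -1.   ] z [ 0.998 -0.062 -0.002] F [-4.4  0.4  1.1] gap 0.257 q [ 0.24  0.2  -0.69  2.15  0.17  0.84 -2.19]
template_tab []
template_bar [(0.77, array([0.50641362, 0.1529904 , 0.031     ])), (0.51, array([ 0.68599096, -0.28188652,  0.031     ]))]
```

View pics/top4.png

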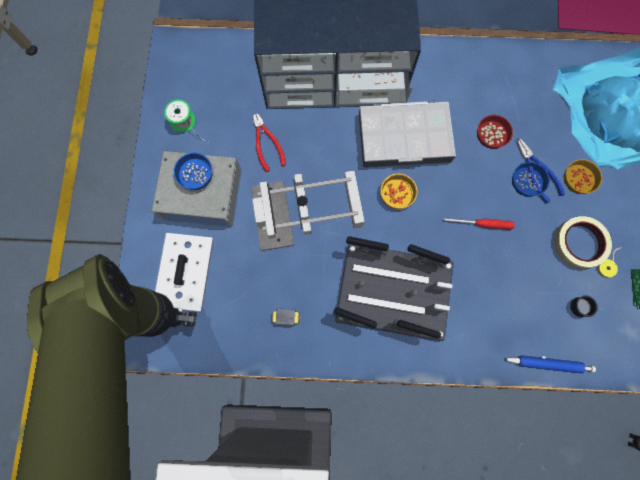

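The template is clear of the riser: plate rows 233–315, bar at about (270, 181), riser front edge at row 222. Now I release and go above the bar.

```bash
python3 -m pendant '[{"travel":[0,0,0],"roll":0,"fingers":-0.2},{"travel":[0,0,0],"roll":0,"fingers":-0.2},{"travel":[0,0,0],"roll":0,"fingers":-0.2},{"travel":[0,-15,0],"roll":0,"fingers":-0.2},{"travel":[0,-30,0],"roll":0,"fingers":-0.2},{"travel":[0,-25,15],"roll":0,"fingers":-0.2},{"travel":[-2,0,35],"roll":0,"fingers":-0.2},{"travel":[0,0,35],"roll":0,"fingers":-0.2}]'
python3 -m pendant '[{"travel":[0,0,7],"roll":0,"fingers":-0.2},{"travel":[0,0,0],"roll":0,"fingers":-0.2}]'
python3 - <<'E'
from h import *
o,R=st()
for n in ("top","side"):
    p=bot.get_image(n); save(p,n+"5.png")
    for q,z in (("template_tab",.006),("template_bar",.031)):
        r=bot.place_of(p,q); print(n,q,[(round(k["score"],2),at_z(p,k["position"],z)) for k in r[:2]])
p=bot.get_image("side"); cv2.imwrite("pics/s5c.png",cv2.resize(cv2.cvtColor(p["pixels"],cv2.COLOR_RGB2BGR)[130:250,240:400],(800,600),interpolation=cv2.INTER_CUBIC))
E
```

```text
clock: 8.12
tcp_pos: [0.5061, 0.1501, 0.0955]
eef_rot: [-1.174, 1.25, -1.259]
ft_force: [-0.3, 0.6, 0.6]
finger_gap: 0.605
clock: 8.28
tcp_pos: [0.5128, 0.1487, 0.0928]
eef_rot: [-1.175, 1.258, -1.257]
ft_force: [-1.6, -0.1, -0.8]
finger_gap: 0.598
t 8.28 tcp [0.5128 0.1487 0.0928] x [-0.066 -0.998 -0.002] y [ 0.001  0.002 -1.   ] z [ 0.998 -0.066  0.001] F [-1.6 -0.1 -0.8] gap 0.598 q [ 0.26  0.28 -0.66  1.9   0.2   1.03 -2.12]
top template_tab [(0.74, array([0.41657229, 0.15187455, 0.006     ]))]
top template_bar [(0.71, array([0.5019407 , 0.15072524, 0.031     ])), (0.65, array([ 0.55911809, -0.33668606,  0.031     ]))]
side template_tab [(0.58, array([0.41402647, 0.16052738, 0.006     ]))]
side template_bar [(0.69, array([0.51486409, 0.14775605, 0.031     ]))]
```

View pics/s5c.png

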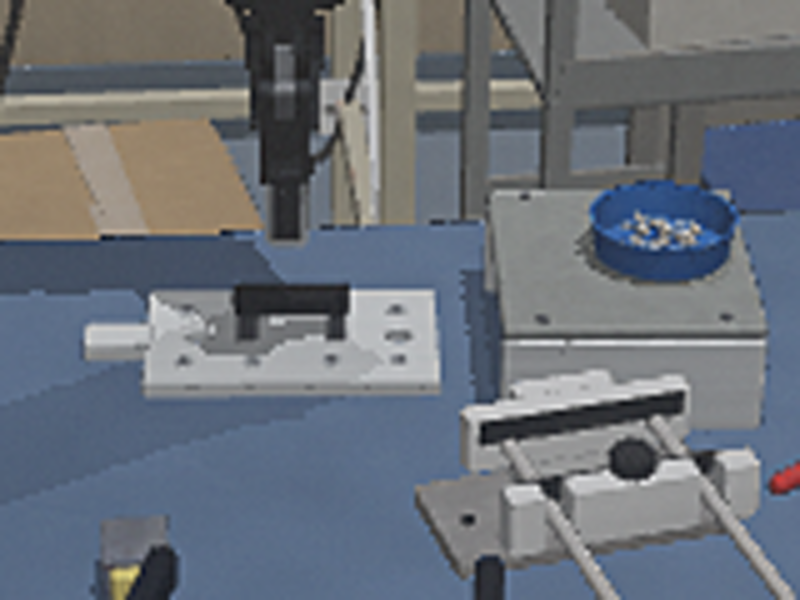

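The picture shows the template flat in the open; the bar at crop (290, 297) is directly below the fingers at (287, 225).

```bash
python3 -m pendant '[{"travel":[0,20,-3],"roll":0,"fingers":-0.2},{"travel":[0,25,0],"roll":0,"fingers":-0.2},{"travel":[0,12,0],"roll":0,"fingers":-0.2},{"travel":[0,0,0],"roll":0,"fingers":-0.2},{"travel":[0,0,0],"roll":0,"fingers":1},{"travel":[0,0,0],"roll":0,"fingers":1},{"travel":[0,0,0],"roll":0,"fingers":1},{"travel":[0,0,0],"roll":0,"fingers":1}]' 60
python3 -m pendant '[{"travel":[0,0,0],"roll":0,"fingers":1},{"travel":[0,0,0],"roll":0,"fingers":1}]' 70
python3 -c "
from h import *
st()"
```

```text
clock: 9.3
tcp_pos: [0.5081, 0.1488, 0.0373]
eef_rot: [-1.178, 1.254, -1.258]
ft_force: [-1.0, -3.4, 6.3]
finger_gap: 0.149
clock: 9.47
tcp_pos: [0.5081, 0.1488, 0.0373]
eef_rot: [-1.178, 1.254, -1.258]
ft_force: [-1.3, -3.0, 7.4]
finger_gap: 0.145
t 9.47 tcp [0.5081 0.1488 0.0373] x [-0.064 -0.998  0.001] y [ 0.002 -0.001 -1.   ] z [ 0.998 -0.064  0.002] F [-1.3 -3.   7.4] gap 0.145 q [ 0.23  0.35 -0.64  1.95  0.26  0.92 -2.18]
```

```bash
cat > fix.py <<'E'
from h import *
p=bot.get_image("top"); C=cloud(p); g=p["pixels"].max(2)
roi=(C[...,0]>.36)&(C[...,0]<.65)&(C[...,1]>-.42)&(C[...,1]<-.12)
m=roi&(C[...,2]>.074)&(C[...,2]<.10)
k,lab,sts,_=cv2.connectedComponentsWithStats(m.astype(np.uint8))
cs=[]
for i in range(1,k):
    if sts[i,4]<60: continue
    v,u=np.nonzero(lab==i); W=np.array([at_z(p,(a,b),.087)[:2] for a,b in zip(v,u)],np.float32)
    c,s,a=cv2.minAreaRect(W); Zm=np.median(C[...,2][lab==i]); print("bar",np.round(c,4),np.round(s,4),round(a,1),round(float(Zm),4),sts[i,4],"mean",W.mean(0)); cs.append(c)
cs=np.array(cs)
M=np.array([[.058,.07],[.058,-.07],[-.058,-.07],[-.058,.07]])
if len(cs)==4:
    g0=np.array([[.433,-.199],[.565,-.212],[.551,-.328],[.412,-.308]])
    A=np.array([cs[np.argmin(np.linalg.norm(cs-x,axis=1))] for x in g0])
    mu=A.mean(0); z=((A-mu)@[1,1j])@np.conj(M@[1,1j]); yaw=np.angle(z)
    Rm=np.array([[np.cos(yaw),-np.sin(yaw)],[np.sin(yaw),np.cos(yaw)]]); E=A-mu-M@Rm.T
    print("centre",mu,"yaw",np.degrees(yaw),"res mm",np.round(E*1000,1).tolist())
# base plate
b=roi&(C[...,2]>.012)&(C[...,2]<.026); W=C[b][:,:2].astype(np.float32); print("base",cv2.minAreaRect(W))
# rails/other bright: z .026-.035
w=roi&(C[...,2]>.026)&(C[...,2]<.036)&(g>150); k,lab,sts,_=cv2.connectedComponentsWithStats(w.astype(np.uint8))
for i in range(1,k):
    if sts[i,4]<100: continue
    v,u=np.nonzero(lab==i); W=np.array([at_z(p,(a,b),.03)[:2] for a,b in zip(v,u)],np.float32); c,s,a=cv2.minAreaRect(W); print("rail",np.round(c,4),np.round(s,4),round(a,1))
E
python3 fix.py; python3 -m pendant '[{"travel":[0,-10,0],"roll":0,"fingers":1},{"travel":[0,-25,0],"roll":0,"fingers":1},{"travel":[0,-35,0],"roll":0,"fingers":1},{"travel":[0,-35,0],"roll":0,"fingers":1},{"travel":[0,-20,0],"roll":0,"fingers":1},{"travel":[0,0,0],"roll":0,"fingers":1}]'
python3 -c "
from h import *
st()"
```

```text
bar [ 0.5647 -0.2156] [0.0789 0.0143] 80.7 0.088 311 mean [ 0.5648988 -0.2154229]
bar [ 0.5491 -0.3293] [0.08   0.0147] 71.9 0.088 329 mean [ 0.5492709  -0.32916293]
bar [ 0.4274 -0.1965] [0.0788 0.0126] 71.9 0.0882 305 mean [ 0.42735112 -0.19653434]
bar [ 0.4116 -0.3106] [0.0807 0.0129] 75.1 0.088 323 mean [ 0.4116587 -0.3104565]
centre [ 0.48820547 -0.26297668] yaw 82.15371167176207 res mm [[0.7, -0.5], [-0.8, -0.5], [-0.5, 0.7], [0.6, 0.3]]
base ((0.5263102650642395, -0.2889530062675476), (0.2305448204278946, 0.24687333405017853), 84.26412200927734)
rail [ 0.5187 -0.2676] [0.1493 0.0121] 82.1
rail [ 0.4593 -0.2593] [0.149 0.012] 82.1
clock: 10.02
tcp_pos: [0.5095, 0.1511, 0.1656]
eef_rot: [-1.171, 1.25, -1.258]
ft_force: [0.9, 0.2, -7.8]
finger_gap: 0.14
t 10.02 tcp [0.5095 0.1511 0.1656] x [-0.063 -0.998 -0.002] y [ 0.008  0.002 -1.   ] z [ 0.998 -0.063  0.008] F [ 0.9  0.2 -7.8] gap 0.14 q [ 0.29  0.18 -0.69  1.84  0.13  1.16 -2.07]
```

```bash
python3 -m pendant '[{"travel":[15,0,0.5],"roll":0,"fingers":1},{"travel":[30,0,0.5],"roll":0,"fingers":1},{"travel":[37,0,0.5],"roll":0,"fingers":1},{"travel":[37,0,0.5],"roll":0,"fingers":1},{"travel":[37,0,0.5],"roll":0,"fingers":1},{"travel":[37,0,0.5],"roll":0,"fingers":1},{"travel":[37,0,0.5],"roll":0,"fingers":1},{"travel":[37,0,0.5],"roll":0,"fingers":1}]'
python3 -m pendant '[{"travel":[37,0,0.5],"roll":0,"fingers":1},{"travel":[37,0,0.5],"roll":0,"fingers":1},{"travel":[37,0,0.5],"roll":0,"fingers":1},{"travel":[25,0,0.5],"roll":0,"fingers":1},{"travel":[12,0,0],"roll":-0.06,"fingers":1},{"travel":[0,0,0],"roll":-0.12,"fingers":1},{"travel":[0,0,0],"roll":-0.12,"fingers":1},{"travel":[0,0,0],"roll":-0.12,"fingers":1}]'
python3 -m pendant '[{"travel":[0,0,0],"roll":-0.12,"fingers":1},{"travel":[0,0,0],"roll":-0.12,"fingers":1},{"travel":[0,0,0],"roll":-0.12,"fingers":1},{"travel":[0,0,0],"roll":-0.12,"fingers":1},{"travel":[0,0,0],"roll":-0.12,"fingers":1},{"travel":[0,0,0],"roll":-0.12,"fingers":1},{"travel":[0,0,0],"roll":-0.12,"fingers":1},{"travel":[0,0,0],"roll":-0.12,"fingers":1}]'
python3 -m pendant '[{"travel":[0,0,0],"roll":-0.1,"fingers":1},{"travel":[0,0,0],"roll":0,"fingers":1}]'
cat > inhand.py <<'E'
from h import *
o,R=st(); F=np.array([.4885,-.2632]); yf=np.radians(82.15)
tcp=np.array(o["tcp_pos"]); zt=tcp[2]-.0373+.010
p=bot.get_image("top"); save(p,"inh.png"); C=cloud(p)
r=bot.outline_of(p,"template")
m=r[0]["pixels"]; print("score",r[0]["score"],m.sum())
b=m&(abs(C[...,2]-zt)<.012); print("plate z med",np.median(C[...,2][b]),"exp",zt, b.sum())
np.save("mask.npy",m)
v,u=np.nonzero(b); W=np.array([at_z(p,(a,c),zt)[:2] for a,c in zip(v,u)],np.float32)
c,s,a=cv2.minAreaRect(W); print("rect",np.round(c,4),np.round(s,4),round(a,2))
for q,z in (("template_tab",zt-.004),("template_bar",zt+.021)):
    for k in bot.place_of(p,q)[:1]: print(q,round(k["score"],2),at_z(p,k["position"],z))
X=R[:2,2]/np.linalg.norm(R[:2,2]); Y=np.array([-X[1],X[0]])
L=(W-tcp[:2])@np.c_[X,Y]; print("plate in tool frame: x",L[:,0].min(),L[:,0].max(),"y",L[:,1].min(),L[:,1].max())
tb=L[L[:,0]<L[:,0].min()+.025]; print("tab y",tb[:,1].min(),tb[:,1].max())
print("tool yaw",np.degrees(np.arctan2(X[1],X[0])),"d to seat mm in tool",np.round(R.T@np.r_[F-tcp[:2],0]*1000,1),"roll",np.arctan2(X[1],X[0])-yf)
im=cv2.cvtColor(p["pixels"],cv2.COLOR_RGB2BGR); im[m]=im[m]//2+[0,0,100]; cv2.imwrite("pics/inhc.png",cv2.resize(im[200:380,270:510],(800,600)))
E
python3 inhand.py
```

```text
clock: 10.68
tcp_pos: [0.492, -0.1183, 0.1584]
eef_rot: [-1.181, 1.259, -1.253]
ft_force: [0.5, 0.9, -7.5]
finger_gap: 0.145
clock: 11.35
tcp_pos: [0.4851, -0.2642, 0.1577]
eef_rot: [-1.359, 0.943, -0.934]
ft_force: [-0.4, 0.3, -7.1]
finger_gap: 0.148
clock: 12.02
tcp_pos: [0.4852, -0.2638, 0.1579]
eef_rot: [-1.56, 0.198, -0.191]
ft_force: [-1.5, -0.7, -7.4]
finger_gap: 0.149
clock: 12.18
tcp_pos: [0.4853, -0.2639, 0.1581]
eef_rot: [-1.565, 0.122, -0.116]
ft_force: [0.3, -0.2, -6.8]
finger_gap: 0.145
t 12.18 tcp [ 0.4853 -0.2639  0.1581] x [ 0.989 -0.151 -0.004] y [-0.004  0.003 -1.   ] z [0.151 0.989 0.002] F [ 0.3 -0.2 -6.8] gap 0.145 q [ 0.91  0.22 -0.52  1.79  0.12  1.16  0.21]
score 0.72 2102
plate z med 0.13099914604705143 exp 0.1307570478085998 1916
rect [ 0.4921 -0.2221] [0.073 0.097] 81.4
template_tab 0.66 [ 0.48421297 -0.26041353  0.12675705]
template_bar 0.74 [ 0.48176598 -0.2574012   0.15175705]
plate in tool frame: x 0.005812694589922603 0.07884048339732014 y -0.04887029784659132 0.04805462063447031
tab y -0.0484830238129259 0.04782331950729579
tool yaw 81.3366782170888 d to seat mm in tool [ 3.1 -0.   1.1] roll -0.014195142989990917
```

View pics/inhc.png

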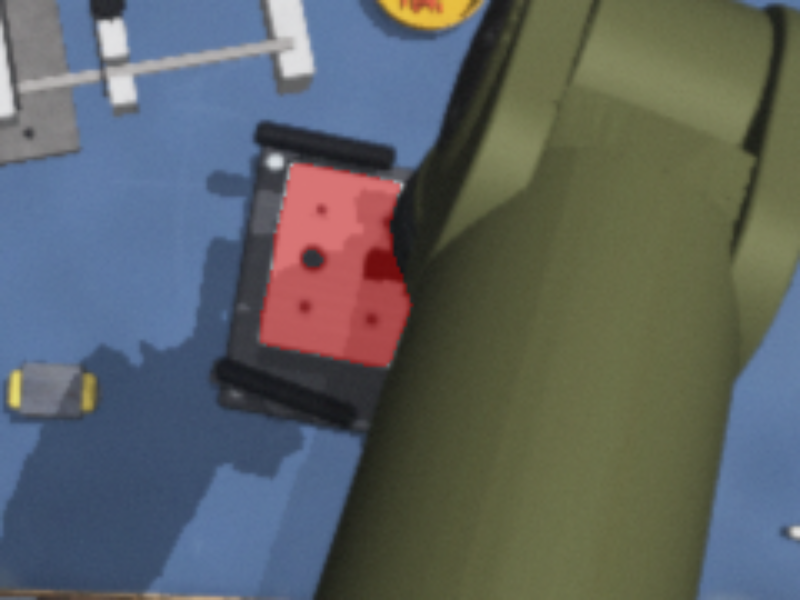

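The picture shows the plate over the fixture with its +x hole at crop (313, 258), and the fork half hidden by the arm. I'll refine the in-hand offset from the hole.

Run:
```python
from h import *
o,R=st(); tcp=np.array(o["tcp_pos"]); X=R[:2,2]/np.linalg.norm(R[:2,2]); Y=np.array([-X[1],X[0]])
yf=np.radians(82.15); F=np.array([.4885,-.2632])
p=bot.get_image("top"); g=p["pixels"].max(2).astype(float)
w=g[271:285,357:371]; m=w<w.min()+.5*(np.median(w)-w.min()); v,u=np.nonzero(m); h=at_z(p,(v.mean()+271,u.mean()+357),tcp[2]-.0373+.0095)
L=(h[:2]-tcp[:2])@np.c_[X,Y]; print("top hole tool",L*1000,m.sum(),(v.mean()+271,u.mean()+357))
s=bot.get_image("side"); save(s,"s6.png")
c=tcp[:2]+.0035*X
for k in (55,-48):
    print("pred hole px side",proj(s,np.r_[c+X*k/1000,tcp[2]-.0273]))
Rf=np.array([np.cos(yf),np.sin(yf)])
for k in (55,-48): print("pin px side",proj(s,np.r_[F+Rf*k/1000,.052]))
for q,z in (("template_tab",tcp[2]-.0313),("template_bar",tcp[2]-.0063)):
    for k in bot.place_of(s,q)[:1]: print(q,round(k["score"],2),((at_z(s,k["position"],z)[:2]-tcp[:2])@np.c_[X,Y])*1000)
im=cv2.cvtColor(s["pixels"],cv2.COLOR_RGB2BGR); cv2.imwrite("pics/s6c.png",cv2.resize(im[180:360,190:430],(800,600),interpolation=cv2.INTER_CUBIC))
```

```text
t 12.38 tcp [ 0.4862 -0.2646  0.1597] x [ 0.988 -0.155 -0.002] y [-0.002  0.001 -1.   ] z [0.155 0.988 0.001] F [-0.9  0.3 -7.9] gap 0.143 q [ 0.91  0.22 -0.51  1.79  0.12  1.16  0.2 ]
top hole tool [58.65710656  0.09839561] 44 (np.float64(276.5), np.float64(364.0))
pred hole px side [231.41261437 301.42131557]
pred hole px side [262.53845193 296.5543555 ]
pin px side [265.06907588 302.17759867]
pin px side [297.68211474 298.60687293]
template_tab 0.79 [-91.40243024   0.51616156]
template_bar 0.6 [12.07941523 -6.73133793]
```

View pics/s6c.png

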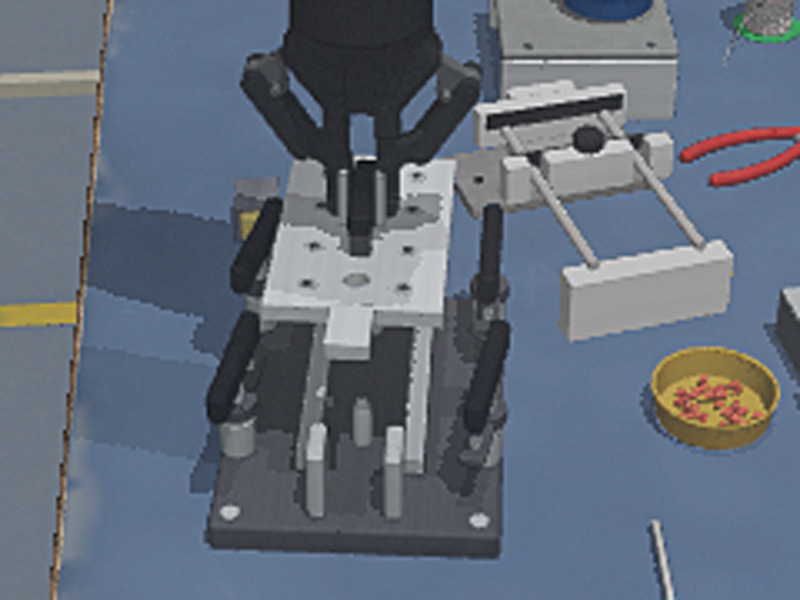

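The side view shows the fork hole at crop (357, 280) and the fork pin tip at (362, 400). Both sit the same ~2 px from prediction, so the side camera agrees on the 3.5 mm in-hand offset. I apply the correction and descend to just over the pins.

```bash
python3 -m pendant '[{"travel":[2.7,0,-2],"roll":-0.016,"fingers":1},{"travel":[0,20,0],"roll":0,"fingers":1},{"travel":[0,25,0],"roll":0,"fingers":1},{"travel":[0,15,0],"roll":0,"fingers":1},{"travel":[0,0,0],"roll":0,"fingers":1}]' 80
python3 - <<'E'
from h import *
o,R=st(); tcp=np.array(o["tcp_pos"]); F=np.array([.4886,-.2632]); yf=np.radians(82.15); X=np.array([np.cos(yf),np.sin(yf)])
print("tool d",np.round(R.T@np.r_[F-.0035*X-tcp[:2],.0673-tcp[2]]*1000,1),"roll",np.arctan2(R[1,2],R[0,2])-yf)
p=bot.get_image("top"); m=None
g=p["pixels"].max(2).astype(float); h=np.r_[F+.055*X,tcp[2]-.0278]; a=proj(p,h); print("pred hole px",a)
v0,u0=int(a[0])-7,int(a[1])-7; w=g[v0:v0+15,u0:u0+15]; m=w<w.min()+.5*(np.median(w)-w.min()); v,u=np.nonzero(m); print("hole px",v.mean()+v0,u.mean()+u0,m.sum(),"world err mm",(at_z(p,(v.mean()+v0,u.mean()+u0),h[2])-h)*1000)
E
```

```text
clock: 13.0
tcp_pos: [0.4866, -0.2664, 0.0971]
eef_rot: [-1.565, 0.113, -0.103]
ft_force: [-1.6, 0.7, -8.1]
finger_gap: 0.145
t 13.0 tcp [ 0.4866 -0.2664  0.0971] x [ 0.99  -0.137 -0.007] y [-0.006  0.004 -1.   ] z [0.137 0.991 0.003] F [-1.6  0.7 -8.1] gap 0.145 q [ 0.9   0.29 -0.5   1.84  0.16  1.05  0.19]
tool d [ 1.8 29.8 -0.2] roll -0.0008634350945397884
pred hole px [280.85240103 362.06852283]
hole px 281.7435897435897 361.97435897435895 39 world err mm [-1.68414410e+00  1.42590578e-01 -2.77555756e-14]
```

```bash
python3 -m pendant '[{"travel":[1.7,2,0],"roll":0,"fingers":1},{"travel":[0,6,0],"roll":0,"fingers":1},{"travel":[0,6,0],"roll":0,"fingers":1},{"travel":[0,4,0],"roll":0,"fingers":1},{"travel":[0,0,0],"roll":0,"fingers":1}]'
python3 -c "
from h import *
st()"
```

```text
clock: 13.47
tcp_pos: [0.4901, -0.2676, 0.082]
eef_rot: [-1.568, 0.11, -0.107]
ft_force: [-2.4, -0.3, -7.3]
finger_gap: 0.142
t 13.47 tcp [ 0.4901 -0.2676  0.082 ] x [ 0.991 -0.137 -0.002] y [-0.002  0.    -1.   ] z [0.137 0.991 0.   ] F [-2.4 -0.3 -7.3] gap 0.142 q [ 0.89  0.32 -0.5   1.85  0.18  1.02  0.18]
```

```bash
python3 -m pendant '[{"travel":[-1,4,0],"roll":0,"fingers":1},{"travel":[0,4,0],"roll":0,"fingers":1},{"travel":[0,3,0],"roll":0,"fingers":1},{"travel":[0,2,0],"roll":0,"fingers":1},{"travel":[0,0,0],"roll":0,"fingers":1}]'
python3 -c "
from h import *
st()"
```

```text
clock: 13.88
tcp_pos: [0.4895, -0.2673, 0.069]
eef_rot: [-1.568, 0.109, -0.108]
ft_force: [-1.7, -0.3, -8.7]
finger_gap: 0.145
t 13.88 tcp [ 0.4895 -0.2673  0.069 ] x [ 0.99  -0.138 -0.001] y [-0.001  0.001 -1.   ] z [0.138 0.99  0.   ] F [-1.7 -0.3 -8.7] gap 0.145 q [ 0.88  0.33 -0.5   1.86  0.19  0.99  0.17]
```

```bash
python3 -m pendant '[{"travel":[0,1.5,0],"roll":0,"fingers":1},{"travel":[0,1,0],"roll":0,"fingers":1},{"travel":[0,0,0],"roll":0,"fingers":1}]'
python3 -m pendant '[{"travel":[0,0,0],"roll":0,"fingers":0.4},{"travel":[0,0,0],"roll":0,"fingers":0.4},{"travel":[0,-15,0],"roll":0,"fingers":0.3},{"travel":[0,-30,0],"roll":0,"fingers":0.3},{"travel":[0,-20,0],"roll":0,"fingers":0.2},{"travel":[0,0,0],"roll":0,"fingers":0.2}]'
python3 - <<'E'
from h import *
o,R=st()
p=bot.get_image("top"); C=cloud(p); r=bot.outline_of(p,"template"); 
if r:
    b=r[0]["pixels"]&(abs(C[...,2]-.04)<.01); P=C[b]; A=np.c_[P[:,:2]-P[:,:2].mean(0),np.ones(len(P))]; print("plate plane",np.linalg.lstsq(A,P[:,2],rcond=None)[0],len(P))
s=bot.get_image("side"); C=cloud(s); r=bot.outline_of(s,"template"); 
if r:
    b=r[0]["pixels"]&(abs(C[...,2]-.04)<.01); P=C[b]; A=np.c_[P[:,:2]-P[:,:2].mean(0),np.ones(len(P))]; print("side plane",np.linalg.lstsq(A,P[:,2],rcond=None)[0],len(P))
im=cv2.cvtColor(s["pixels"],cv2.COLOR_RGB2BGR); cv2.imwrite("pics/s7c.png",cv2.resize(im[220:355,210:390],(800,600),interpolation=cv2.INTER_CUBIC))
E
```

```text
clock: 14.13
tcp_pos: [0.4894, -0.2674, 0.0675]
eef_rot: [-1.568, 0.109, -0.107]
ft_force: [-5.4, 1.8, -2.9]
finger_gap: 0.142
clock: 14.63
tcp_pos: [0.495, -0.2692, 0.1389]
eef_rot: [-1.574, 0.098, -0.118]
ft_force: [1.6, 0.1, 0.3]
finger_gap: 0.401
t 14.63 tcp [ 0.495  -0.2692  0.1389] x [ 0.99  -0.137  0.013] y [ 0.012 -0.007 -1.   ] z [ 0.137  0.991 -0.005] F [1.6 0.1 0.3] gap 0.401 q [ 0.9   0.25 -0.51  1.8   0.14  1.11  0.21]
plate plane [ 0.0008704  -0.00331191  0.04026512] 1766
side plane [-0.00060245  0.00340018  0.039676  ] 2390
```

View pics/s7c.png

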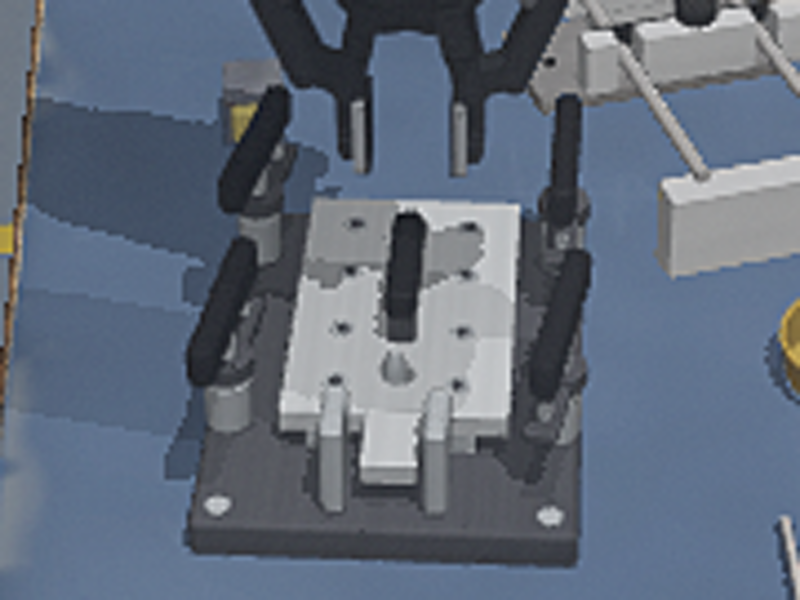

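The template is seated: plate plane at z = 0.040 and flat, with the tab at crop (390, 450) between the cheeks at (333, 450) and (437, 450) and the fork pin through its hole at (398, 365). Now clamp 1, first pass.

```bash
python3 -m pendant '[{"travel":[-25.7,0,21],"roll":0,"fingers":0.2},{"travel":[-25.7,0,21],"roll":0,"fingers":0.2},{"travel":[-25.7,0,21],"roll":0,"fingers":0.2},{"travel":[0,10,0],"roll":0.09,"fingers":0.2},{"travel":[0,5,0],"roll":0.09,"fingers":0.2},{"travel":[0,0,0],"roll":0,"fingers":0.2}]'
cat > c.py <<'E'
from h import *
import sys
o,R=st(); tcp=np.array(o["tcp_pos"]); G={1:(.4273,-.1963),2:(.5653,-.2155),3:(.5496,-.3298),4:(.4115,-.3108)}
i,yaw=int(sys.argv[1]),float(sys.argv[2]); z=float(sys.argv[3]) if len(sys.argv)>3 else .083
ty=np.arctan2(R[1,2],R[0,2]); print("clamp",i,"tool d mm",np.round(R.T@np.r_[np.array(G[i])-tcp[:2],z-tcp[2]]*1000,1),"tool yaw",round(np.degrees(ty),1),"joint eq",round(np.radians(82.15)-ty,3),"roll to yaw",round(ty-np.radians(yaw),3))
E
python3 c.py 1 71.9
```

```text
clock: 15.33
tcp_pos: [0.4208, -0.1937, 0.1157]
eef_rot: [-1.556, 0.253, -0.249]
ft_force: [-0.4, 0.5, 0.3]
finger_gap: 0.402
t 15.33 tcp [ 0.4208 -0.1937  0.1157] x [ 0.949 -0.314 -0.003] y [-0.002  0.001 -1.   ] z [0.314 0.949 0.   ] F [-0.4  0.5  0.3] gap 0.402 q [ 0.91  0.07 -0.55  2.04  0.04  1.04  0.02]
clamp 1 tool d mm [ 7.1 32.7 -0.4] tool yaw 71.7 joint eq 0.183 roll to yaw -0.004
```

```bash
python3 -m pendant '[{"travel":[7,10,0],"roll":0,"fingers":0.2},{"travel":[0,22.5,0],"roll":0,"fingers":0.2},{"travel":[0,0,0],"roll":0,"fingers":1},{"travel":[0,0,0],"roll":0,"fingers":1},{"travel":[0,0,0],"roll":0,"fingers":1},{"travel":[0,0,0],"roll":0,"fingers":1}]' 60
python3 c.py 1 37.7
```

```text
clock: 15.83
tcp_pos: [0.4272, -0.1959, 0.0837]
eef_rot: [-1.555, 0.252, -0.246]
ft_force: [-1.2, 1.6, -11.1]
finger_gap: 0.125
t 15.83 tcp [ 0.4272 -0.1959  0.0837] x [ 0.95  -0.312 -0.004] y [-0.003  0.002 -1.   ] z [0.312 0.95  0.001] F [ -1.2   1.6 -11.1] gap 0.125 q [ 0.9   0.13 -0.55  2.05  0.08  0.98 -0.01]
clamp 1 tool d mm [ 0.2  0.7 -0.4] tool yaw 71.8 joint eq 0.18 roll to yaw 0.595
```

```bash
python3 -m pendant '[{"travel":[0,0,0],"roll":0.119,"fingers":1},{"travel":[0,0,0],"roll":0.119,"fingers":1},{"travel":[0,0,0],"roll":0.119,"fingers":1},{"travel":[0,0,0],"roll":0.119,"fingers":1},{"travel":[0,0,0],"roll":0.119,"fingers":1},{"travel":[0,0,0],"roll":0,"fingers":1}]' 
python3 c.py 3 71.9 0.122
python3 -m pendant '[{"travel":[0,0,0],"roll":0,"fingers":0.3},{"travel":[0,0,0],"roll":0,"fingers":0.2},{"travel":[0,-25,0],"roll":0,"fingers":0.2},{"travel":[0,-15,0],"roll":0,"fingers":0.2},{"travel":[0,0,0],"roll":0,"fingers":0.2}]' 
python3 c.py 3 71.9 0.122
```

```text
clock: 16.33
tcp_pos: [0.4279, -0.1964, 0.0838]
eef_rot: [-1.45, 0.716, -0.713]
ft_force: [0.8, -0.6, -15.9]
finger_gap: 0.126
t 16.33 tcp [ 0.4279 -0.1964  0.0838] x [ 0.609 -0.793 -0.001] y [-0.001  0.001 -1.   ] z [ 0.793  0.609 -0.001] F [  0.8  -0.6 -15.9] gap 0.126 q [ 0.85  0.13 -0.5   2.05  0.08  0.98 -0.6 ]
clamp 3 tool d mm [179.9 -38.5  15.2] tool yaw 37.5 joint eq 0.779 roll to yaw -0.6
clock: 16.75
tcp_pos: [0.4326, -0.1982, 0.1298]
eef_rot: [-1.452, 0.703, -0.719]
ft_force: [2.0, 0.9, -0.3]
finger_gap: 0.403
t 16.75 tcp [ 0.4326 -0.1982  0.1298] x [ 0.613 -0.79   0.009] y [ 0.008 -0.005 -1.   ] z [0.79  0.613 0.003] F [ 2.   0.9 -0.3] gap 0.403 q [ 0.87  0.07 -0.51  2.01  0.04  1.06 -0.57]
clamp 3 tool d mm [175.6   9.5  11.7] tool yaw 37.8 joint eq 0.774 roll to yaw -0.595
```

```bash
python3 -m pendant '[{"travel":[36,0,3],"roll":0,"fingers":0.2},{"travel":[36,0,3],"roll":0,"fingers":0.2},{"travel":[36,0,3],"roll":0,"fingers":0.2},{"travel":[36,0,3],"roll":0,"fingers":0.2},{"travel":[36,0,3],"roll":0,"fingers":0.2},{"travel":[0,0,0],"roll":-0.12,"fingers":0.2},{"travel":[0,0,0],"roll":-0.12,"fingers":0.2},{"travel":[0,0,0],"roll":-0.12,"fingers":0.2}]' 
python3 -m pendant '[{"travel":[0,0,0],"roll":-0.12,"fingers":0.2},{"travel":[0,0,0],"roll":-0.12,"fingers":0.2},{"travel":[0,0,0],"roll":0,"fingers":0.2}]' 
python3 c.py 3 71.9
```

```text
clock: 17.42
tcp_pos: [0.5518, -0.3309, 0.125]
eef_rot: [-1.528, 0.427, -0.429]
ft_force: [0.4, 0.5, 0.1]
finger_gap: 0.404
clock: 17.67
tcp_pos: [0.5515, -0.3306, 0.1255]
eef_rot: [-1.558, 0.241, -0.244]
ft_force: [0.4, 0.3, 0.9]
finger_gap: 0.397
t 17.67 tcp [ 0.5515 -0.3306  0.1255] x [ 0.953 -0.304  0.002] y [ 0.002 -0.001 -1.   ] z [ 0.304  0.953 -0.   ] F [0.4 0.3 0.9] gap 0.397 q [ 0.92  0.44 -0.54  1.6   0.24  1.16  0.02]
clamp 3 tool d mm [-2.1 42.5  0.2] tool yaw 72.3 joint eq 0.172 roll to yaw 0.007
```

```bash
python3 -m pendant '[{"travel":[-2,20,0],"roll":0,"fingers":0.2},{"travel":[0,22,0],"roll":0,"fingers":0.2},{"travel":[0,0,0],"roll":0,"fingers":1},{"travel":[0,0,0],"roll":0,"fingers":1},{"travel":[0,0,0],"roll":0,"fingers":1},{"travel":[0,0,0],"roll":0,"fingers":1}]'
python3 -m pendant '[{"travel":[0,0,0],"roll":0.12,"fingers":1},{"travel":[0,0,0],"roll":0.12,"fingers":1},{"travel":[0,0,0],"roll":0.12,"fingers":1},{"travel":[0,0,0],"roll":0.12,"fingers":1},{"travel":[0,0,0],"roll":0.12,"fingers":1},{"travel":[0,0,0],"roll":0,"fingers":1}]' 
python3 c.py 3 37.7
python3 -m pendant '[{"travel":[0,0,0],"roll":0,"fingers":0.3},{"travel":[0,0,0],"roll":0,"fingers":0.2},{"travel":[0,-25,0],"roll":0,"fingers":0.2},{"travel":[0,-15,0],"roll":0,"fingers":0.2},{"travel":[0,0,0],"roll":0,"fingers":0.2}]' 
python3 c.py 2 80.7 .122
```

```text
clock: 18.17
tcp_pos: [0.5499, -0.3297, 0.0823]
eef_rot: [-1.557, 0.245, -0.249]
ft_force: [4.6, -3.1, -13.2]
finger_gap: 0.126
clock: 18.67
tcp_pos: [0.5506, -0.3302, 0.0823]
eef_rot: [-1.449, 0.713, -0.721]
ft_force: [8.5, -3.1, -15.1]
finger_gap: 0.125
t 18.67 tcp [ 0.5506 -0.3302  0.0823] x [ 0.606 -0.795  0.004] y [ 0.004 -0.002 -1.   ] z [0.795 0.607 0.002] F [  8.5  -3.1 -15.1] gap 0.125 q [ 0.83  0.46 -0.42  1.65  0.21  1.07 -0.57]
clamp 3 tool d mm [-1.  -0.7 -0.6] tool yaw 37.3 joint eq 0.782 roll to yaw -0.006
clock: 19.08
tcp_pos: [0.5517, -0.3305, 0.1284]
eef_rot: [-1.452, 0.706, -0.72]
ft_force: [1.4, 0.1, 1.8]
finger_gap: 0.402
t 19.08 tcp [ 0.5517 -0.3305  0.1284] x [ 0.611 -0.791  0.008] y [ 0.007 -0.004 -1.   ] z [0.791 0.611 0.003] F [1.4 0.1 1.8] gap 0.402 q [ 0.84  0.42 -0.43  1.61  0.19  1.15 -0.55]
clamp 2 tool d mm [-82.8   6.   81. ] tool yaw 37.7 joint eq 0.776 roll to yaw -0.751
```

```bash
python3 -m pendant '[{"travel":[-27.4,0,27],"roll":0,"fingers":0.2},{"travel":[-27.4,0,27],"roll":0,"fingers":0.2},{"travel":[-27.4,0,27],"roll":0,"fingers":0.2},{"travel":[0,0,0],"roll":-0.125,"fingers":0.2},{"travel":[0,0,0],"roll":-0.125,"fingers":0.2},{"travel":[0,0,0],"roll":-0.125,"fingers":0.2},{"travel":[0,0,0],"roll":-0.125,"fingers":0.2},{"travel":[0,0,0],"roll":-0.125,"fingers":0.2}]' 
python3 -m pendant '[{"travel":[0,0,0],"roll":-0.125,"fingers":0.2},{"travel":[0,0,0],"roll":0,"fingers":0.2}]' 
python3 c.py 2 80.7
```

```text
clock: 19.75
tcp_pos: [0.5629, -0.2146, 0.1236]
eef_rot: [-1.56, 0.221, -0.222]
ft_force: [0.2, -0.4, 0.3]
finger_gap: 0.402
clock: 19.92
tcp_pos: [0.5629, -0.2148, 0.1234]
eef_rot: [-1.567, 0.125, -0.126]
ft_force: [0.7, -0.2, -0.2]
finger_gap: 0.403
t 19.92 tcp [ 0.5629 -0.2148  0.1234] x [ 0.987 -0.16   0.001] y [ 0.001 -0.    -1.   ] z [ 0.16   0.987 -0.   ] F [ 0.7 -0.2 -0.2] gap 0.403 q [ 0.82  0.38 -0.6   1.71  0.23  1.13 -0.01]
clamp 2 tool d mm [ 2.5 40.4 -0.3] tool yaw 80.8 joint eq 0.023 roll to yaw 0.002
```

Roll needed to half-way here is about 0.75.

```bash
python3 -m pendant '[{"travel":[2.5,20,0],"roll":0,"fingers":0.2},{"travel":[0,20,0],"roll":0,"fingers":0.2},{"travel":[0,0,0],"roll":0,"fingers":1},{"travel":[0,0,0],"roll":0,"fingers":1},{"travel":[0,0,0],"roll":0,"fingers":1},{"travel":[0,0,0],"roll":0,"fingers":1}]'
python3 -m pendant '[{"travel":[0,0,0],"roll":0.125,"fingers":1},{"travel":[0,0,0],"roll":0.125,"fingers":1},{"travel":[0,0,0],"roll":0.125,"fingers":1},{"travel":[0,0,0],"roll":0.125,"fingers":1},{"travel":[0,0,0],"roll":0.125,"fingers":1},{"travel":[0,0,0],"roll":0.125,"fingers":1},{"travel":[0,0,0],"roll":0,"fingers":1}]' 
python3 c.py 2 37.7
python3 -m pendant '[{"travel":[0,0,0],"roll":0,"fingers":0.3},{"travel":[0,0,0],"roll":0,"fingers":0.2},{"travel":[0,-25,0],"roll":0,"fingers":0.2},{"travel":[0,-15,0],"roll":0,"fingers":0.2},{"travel":[0,0,0],"roll":0,"fingers":0.2}]' 
python3 c.py 4 75.1 .122
```

```text
clock: 20.42
tcp_pos: [0.5655, -0.2151, 0.0823]
eef_rot: [-1.566, 0.128, -0.13]
ft_force: [5.2, -1.6, -13.4]
finger_gap: 0.127
clock: 21.0
tcp_pos: [0.5663, -0.2155, 0.0824]
eef_rot: [-1.448, 0.715, -0.72]
ft_force: [7.8, -3.3, -15.9]
finger_gap: 0.126
t 21.0 tcp [ 0.5663 -0.2155  0.0824] x [ 0.606 -0.795  0.002] y [ 0.003 -0.001 -1.   ] z [0.795 0.606 0.002] F [  7.8  -3.3 -15.9] gap 0.126 q [ 0.69  0.4  -0.45  1.74  0.2   1.05 -0.75]
clamp 2 tool d mm [-0.6 -0.6 -0.8] tool yaw 37.3 joint eq 0.782 roll to yaw -0.006
clock: 21.42
tcp_pos: [0.568, -0.2157, 0.1281]
eef_rot: [-1.45, 0.706, -0.719]
ft_force: [0.7, -0.3, 0.8]
finger_gap: 0.397
t 21.42 tcp [ 0.568  -0.2157  0.1281] x [ 0.611 -0.791  0.007] y [ 0.007 -0.003 -1.   ] z [0.791 0.611 0.004] F [ 0.7 -0.3  0.8] gap 0.397 q [ 0.71  0.35 -0.47  1.7   0.17  1.12 -0.72]
clamp 4 tool d mm [ -20.4    5.3 -182. ] tool yaw 37.7 joint eq 0.776 roll to yaw -0.653
```

```bash
python3 -m pendant '[{"travel":[-4,0,-36],"roll":0,"fingers":0.2},{"travel":[-4,0,-36],"roll":0,"fingers":0.2},{"travel":[-4,0,-36],"roll":0,"fingers":0.2},{"travel":[-4,0,-36],"roll":0,"fingers":0.2},{"travel":[-4,0,-36],"roll":0,"fingers":0.2},{"travel":[0,0,0],"roll":-0.11,"fingers":0.2},{"travel":[0,0,0],"roll":-0.11,"fingers":0.2},{"travel":[0,0,0],"roll":-0.11,"fingers":0.2}]' 
python3 -m pendant '[{"travel":[0,0,0],"roll":-0.11,"fingers":0.2},{"travel":[0,0,0],"roll":-0.11,"fingers":0.2},{"travel":[0,0,0],"roll":-0.11,"fingers":0.2},{"travel":[0,0,0],"roll":0,"fingers":0.2}]' 
python3 c.py 4 75.1
```

```text
clock: 22.08
tcp_pos: [0.4098, -0.31, 0.1235]
eef_rot: [-1.524, 0.454, -0.455]
ft_force: [0.5, 0.7, 0.7]
finger_gap: 0.399
clock: 22.42
tcp_pos: [0.4105, -0.3093, 0.1233]
eef_rot: [-1.562, 0.196, -0.197]
ft_force: [0.4, -0.2, 0.4]
finger_gap: 0.396
t 22.42 tcp [ 0.4105 -0.3093  0.1233] x [ 0.969 -0.248  0.   ] y [ 0.    -0.001 -1.   ] z [ 0.248  0.969 -0.001] F [ 0.4 -0.2  0.4] gap 0.396 q [ 1.02  0.16 -0.46  1.92  0.08  1.07  0.28]
clamp 4 tool d mm [ 1.3 40.3 -1.2] tool yaw 75.7 joint eq 0.113 roll to yaw 0.01
```

```bash
python3 -m pendant '[{"travel":[1.3,20,-1],"roll":0.01,"fingers":0.2},{"travel":[0,20,0],"roll":0,"fingers":0.2},{"travel":[0,0,0],"roll":0,"fingers":1},{"travel":[0,0,0],"roll":0,"fingers":1},{"travel":[0,0,0],"roll":0,"fingers":1},{"travel":[0,0,0],"roll":0,"fingers":1}]'
python3 -m pendant '[{"travel":[0,0,0],"roll":0.11,"fingers":1},{"travel":[0,0,0],"roll":0.11,"fingers":1},{"travel":[0,0,0],"roll":0.11,"fingers":1},{"travel":[0,0,0],"roll":0.11,"fingers":1},{"travel":[0,0,0],"roll":0.11,"fingers":1},{"travel":[0,0,0],"roll":0.11,"fingers":1},{"travel":[0,0,0],"roll":0,"fingers":1}]' 
python3 c.py 4 37.7
python3 -m pendant '[{"travel":[0,0,0],"roll":0,"fingers":0.3},{"travel":[0,0,0],"roll":0,"fingers":0.2},{"travel":[0,-25,0],"roll":0,"fingers":0.2},{"travel":[0,-15,0],"roll":0,"fingers":0.2},{"travel":[0,0,0],"roll":0,"fingers":0.2}]' 
python3 c.py 1 37.5 .122
python3 - <<'E'
from h import *
p=bot.get_image("side"); im=cv2.cvtColor(p["pixels"],cv2.COLOR_RGB2BGR); cv2.imwrite("pics/s8c.png",cv2.resize(im[210:360,200:400],(800,600),interpolation=cv2.INTER_CUBIC))
E
```

```text
clock: 22.92
tcp_pos: [0.4113, -0.3101, 0.0824]
eef_rot: [-1.56, 0.207, -0.207]
ft_force: [1.7, -0.9, -12.7]
finger_gap: 0.129
clock: 23.5
tcp_pos: [0.4123, -0.3108, 0.0824]
eef_rot: [-1.446, 0.722, -0.726]
ft_force: [5.7, -3.2, -15.1]
finger_gap: 0.123
t 23.5 tcp [ 0.4123 -0.3108  0.0824] x [ 0.599 -0.8    0.002] y [ 0.002 -0.001 -1.   ] z [0.8   0.599 0.001] F [  5.7  -3.2 -15.1] gap 0.123 q [ 0.94  0.21 -0.37  1.96  0.09  0.99 -0.41]
clamp 4 tool d mm [-0.5 -0.6 -0.7] tool yaw 36.8 joint eq 0.791 roll to yaw -0.015
clock: 23.92
tcp_pos: [0.414, -0.3126, 0.1277]
eef_rot: [-1.45, 0.714, -0.727]
ft_force: [0.0, 0.2, 0.4]
finger_gap: 0.399
t 23.92 tcp [ 0.414  -0.3126  0.1277] x [ 0.603 -0.797  0.008] y [ 0.006 -0.006 -1.   ] z [0.797 0.603 0.001] F [0.  0.2 0.4] gap 0.399 q [ 0.95  0.16 -0.38  1.92  0.07  1.07 -0.38]
clamp 1 tool d mm [-84.7   5.1  80.7] tool yaw 37.1 joint eq 0.786 roll to yaw -0.007
```

View pics/s8c.png

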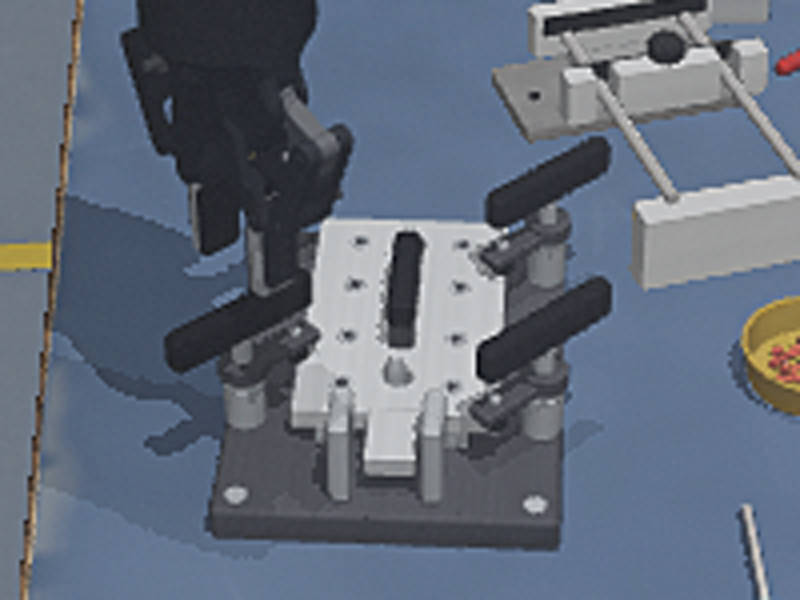

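Clamps 2, 3 and 4 stand half-way (bars diagonal at crop (548, 180), (545, 330), (238, 320)); clamp 1 is behind the gripper. The template is still flat. Second pass: clamp 1.

```bash
python3 -m pendant '[{"travel":[-27.8,0,26.8],"roll":0,"fingers":0.2},{"travel":[-27.8,0,26.8],"roll":0,"fingers":0.2},{"travel":[-27.8,0,26.8],"roll":0,"fingers":0.2},{"travel":[0,0,0],"roll":0,"fingers":0.2},{"travel":[0,0,0],"roll":0,"fingers":0.2}]'
python3 c.py 1 37.5
```

```text
clock: 24.38
tcp_pos: [0.4255, -0.1935, 0.1229]
eef_rot: [-1.45, 0.716, -0.717]
ft_force: [0.9, -1.0, -0.4]
finger_gap: 0.4
t 24.38 tcp [ 0.4255 -0.1935  0.1229] x [ 0.607 -0.794  0.   ] y [-0.    -0.001 -1.   ] z [ 0.794  0.607 -0.001] F [ 0.9 -1.  -0.4] gap 0.4 q [ 0.83  0.06 -0.47  2.03  0.03  1.06 -0.58]
clamp 1 tool d mm [ 3.3 39.9 -0.3] tool yaw 37.4 joint eq 0.781 roll to yaw -0.002
```

```bash
python3 -m pendant '[{"travel":[3.3,20,0],"roll":0,"fingers":0.2},{"travel":[0,20,0],"roll":0,"fingers":0.2},{"travel":[0,0,0],"roll":0,"fingers":1},{"travel":[0,0,0],"roll":0,"fingers":1},{"travel":[0,0,0],"roll":0,"fingers":1},{"travel":[0,0,0],"roll":0,"fingers":1}]' 80
python3 -m pendant '[{"travel":[0,0,0],"roll":0.12,"fingers":1},{"travel":[0,0,0],"roll":0.12,"fingers":1},{"travel":[0,0,0],"roll":0.12,"fingers":1},{"travel":[0,0,0],"roll":0.12,"fingers":1},{"travel":[0,0,0],"roll":0.12,"fingers":1},{"travel":[0,0,0],"roll":0.12,"fingers":1},{"travel":[0,0,0],"roll":0,"fingers":1}]' 
python3 c.py 1 -6.66
python3 -c "
from plant import bot
print(bot.get_obs()['moment'])"
```

```text
clock: 24.88
tcp_pos: [0.4254, -0.1983, 0.082]
eef_rot: [-1.449, 0.724, -0.718]
ft_force: [-3.1, 1.4, -10.2]
finger_gap: 0.123
clock: 25.47
tcp_pos: [0.425, -0.1972, 0.082]
eef_rot: [-1.174, 1.27, -1.262]
ft_force: [-5.6, 2.8, -8.1]
finger_gap: 0.122
t 25.47 tcp [ 0.425  -0.1972  0.082 ] x [-0.077 -0.997 -0.002] y [-0.005  0.002 -1.   ] z [ 0.997 -0.077 -0.005] F [-5.6  2.8 -8.1] gap 0.122 q [ 0.78  0.12 -0.42  2.06  0.06  0.97 -1.32]
clamp 1 tool d mm [-1.1 -1.   2.2] tool yaw -4.4 joint eq 1.511 roll to yaw 0.039
[ 0.34925743  0.83903992 -0.12052142]
```

```bash
python3 -m pendant '[{"travel":[0,0,1],"roll":0.04,"fingers":1},{"travel":[0,0,0],"roll":0.04,"fingers":1},{"travel":[0,0,0],"roll":0,"fingers":1}]'
python3 c.py 1 -6.66
python3 -c "
from plant import bot
print(bot.get_obs()['moment'])"
```

```text
clock: 25.72
tcp_pos: [0.4251, -0.1971, 0.082]
eef_rot: [-1.139, 1.325, -1.314]
ft_force: [-7.7, 3.8, -2.8]
finger_gap: 0.123
t 25.72 tcp [ 0.4251 -0.1971  0.082 ] x [-0.149 -0.989 -0.   ] y [-0.007  0.002 -1.   ] z [ 0.989 -0.149 -0.008] F [-7.7  3.8 -2.8] gap 0.123 q [ 0.77  0.12 -0.41  2.06  0.06  0.98 -1.39]
clamp 1 tool d mm [-1.1 -1.   2.1] tool yaw -8.6 joint eq 1.584 roll to yaw -0.034
[0.56640072 1.54861653 1.06080053]
```

```bash
python3 -m pendant '[{"travel":[0,0,0],"roll":0,"fingers":0.3},{"travel":[0,0,0],"roll":0,"fingers":0.2},{"travel":[0,-25,0],"roll":0,"fingers":0.2},{"travel":[0,-15,0],"roll":0,"fingers":0.2},{"travel":[0,0,0],"roll":0,"fingers":0.2}]' 
python3 c.py 3 37.3 .122
```

```text
clock: 26.13
tcp_pos: [0.4321, -0.2002, 0.1276]
eef_rot: [-1.129, 1.312, -1.328]
ft_force: [0.6, 0.2, -0.4]
finger_gap: 0.398
t 26.13 tcp [ 0.4321 -0.2002  0.1276] x [-0.152 -0.988  0.003] y [ 0.009 -0.005 -1.   ] z [ 0.988 -0.152  0.01 ] F [ 0.6  0.2 -0.4] gap 0.398 q [ 0.78  0.07 -0.41  2.01  0.03  1.06 -1.37]
clamp 3 tool d mm [110.2   7.3 135.8] tool yaw -8.8 joint eq 1.587 roll to yaw -0.804
```

```bash
python3 -m pendant '[{"travel":[22.2,0,27.8],"roll":0,"fingers":0.2},{"travel":[22.2,0,27.8],"roll":0,"fingers":0.2},{"travel":[22.2,0,27.8],"roll":0,"fingers":0.2},{"travel":[22.2,0,27.8],"roll":0,"fingers":0.2},{"travel":[22.2,0,27.8],"roll":0,"fingers":0.2},{"travel":[0,0,0],"roll":-0.115,"fingers":0.2},{"travel":[0,0,0],"roll":-0.115,"fingers":0.2}]' 
python3 -m pendant '[{"travel":[0,0,0],"roll":-0.115,"fingers":0.2},{"travel":[0,0,0],"roll":-0.115,"fingers":0.2},{"travel":[0,0,0],"roll":-0.115,"fingers":0.2},{"travel":[0,0,0],"roll":-0.115,"fingers":0.2},{"travel":[0,0,0],"roll":-0.115,"fingers":0.2},{"travel":[0,0,0],"roll":0,"fingers":0.2}]' 
python3 c.py 3 37.3
```

```text
clock: 26.72
tcp_pos: [0.5503, -0.3317, 0.1223]
eef_rot: [-1.245, 1.148, -1.151]
ft_force: [0.7, 2.6, 0.0]
finger_gap: 0.4
clock: 27.22
tcp_pos: [0.5495, -0.33, 0.1233]
eef_rot: [-1.45, 0.713, -0.717]
ft_force: [0.7, -0.1, 0.2]
finger_gap: 0.394
t 27.22 tcp [ 0.5495 -0.33    0.1233] x [ 0.609 -0.793  0.002] y [ 0.002 -0.001 -1.   ] z [0.793 0.609 0.001] F [ 0.7 -0.1  0.2] gap 0.394 q [ 0.88  0.43 -0.49  1.61  0.22  1.15 -0.57]
clamp 3 tool d mm [-0.2 40.3  0.1] tool yaw 37.5 joint eq 0.779 roll to yaw 0.004
```

```bash
python3 -m pendant '[{"travel":[0,20,0],"roll":0,"fingers":0.2},{"travel":[0,20,0],"roll":0,"fingers":0.2},{"travel":[0,0,0],"roll":0,"fingers":1},{"travel":[0,0,0],"roll":0,"fingers":1},{"travel":[0,0,0],"roll":0,"fingers":1},{"travel":[0,0,0],"roll":0,"fingers":1}]'
python3 -m pendant '[{"travel":[0,0,0],"roll":0.12,"fingers":1},{"travel":[0,0,0],"roll":0.12,"fingers":1},{"travel":[0,0,0],"roll":0.12,"fingers":1},{"travel":[0,0,0],"roll":0.12,"fingers":1},{"travel":[0,0,0],"roll":0.12,"fingers":1},{"travel":[0,0,0],"roll":0.12,"fingers":1},{"travel":[0,0,0],"roll":0.05,"fingers":1},{"travel":[0,0,0],"roll":0,"fingers":1}]' 
python3 c.py 3 -6.66
python3 -c "
from plant import bot
print(bot.get_obs()['moment'])"
```

```text
clock: 27.72
tcp_pos: [0.5492, -0.3313, 0.0821]
eef_rot: [-1.45, 0.716, -0.721]
ft_force: [5.7, -5.1, -13.7]
finger_gap: 0.122
clock: 28.38
tcp_pos: [0.5493, -0.3312, 0.0822]
eef_rot: [-1.15, 1.295, -1.301]
ft_force: [4.1, -5.9, -13.0]
finger_gap: 0.122
t 28.38 tcp [ 0.5493 -0.3312  0.0822] x [-0.121 -0.993  0.003] y [ 0.002 -0.003 -1.   ] z [ 0.993 -0.121  0.002] F [  4.1  -5.9 -13. ] gap 0.122 q [ 0.76  0.45 -0.33  1.65  0.16  1.07 -1.31]
clamp 3 tool d mm [-1.4 -0.8  0.2] tool yaw -7.0 joint eq 1.555 roll to yaw -0.005
[-1.02122348 -0.90814616  0.17898805]
```

```bash
python3 -m pendant '[{"travel":[0,0,0],"roll":0.035,"fingers":1},{"travel":[0,0,0],"roll":0,"fingers":1}]'
python3 -c "
from plant import bot
print(bot.get_obs()['moment'])"
python3 c.py 3 -6.66
python3 -m pendant '[{"travel":[0,0,0],"roll":0,"fingers":0.3},{"travel":[0,0,0],"roll":0,"fingers":0.2},{"travel":[0,-25,0],"roll":0,"fingers":0.2},{"travel":[0,-15,0],"roll":0,"fingers":0.2},{"travel":[0,0,0],"roll":0,"fingers":0.2}]' 
python3 c.py 2 37.3 .122
```

```text
clock: 28.55
tcp_pos: [0.5493, -0.3312, 0.0822]
eef_rot: [-1.134, 1.318, -1.324]
ft_force: [4.4, -6.1, -13.1]
finger_gap: 0.126
[-1.05722486 -0.79867835  1.21007935]
t 28.55 tcp [ 0.5493 -0.3312  0.0822] x [-0.152 -0.988  0.003] y [ 0.002 -0.004 -1.   ] z [ 0.988 -0.152  0.002] F [  4.4  -6.1 -13.1] gap 0.126 q [ 0.76  0.45 -0.33  1.65  0.16  1.07 -1.34]
clamp 3 tool d mm [-1.4 -0.8  0.1] tool yaw -8.7 joint eq 1.586 roll to yaw -0.036
clock: 28.97
tcp_pos: [0.5519, -0.3301, 0.1283]
eef_rot: [-1.13, 1.313, -1.327]
ft_force: [0.6, 0.2, 1.3]
finger_gap: 0.399
t 28.97 tcp [ 0.5519 -0.3301  0.1283] x [-0.152 -0.988  0.003] y [ 0.008 -0.004 -1.   ] z [ 0.988 -0.152  0.008] F [0.6 0.2 1.3] gap 0.399 q [ 0.77  0.4  -0.34  1.61  0.14  1.14 -1.33]
clamp 2 tool d mm [-115.4    6.    -4.3] tool yaw -8.8 joint eq 1.587 roll to yaw -0.804
```

```bash
python3 -m pendant '[{"travel":[-38.3,0,-1],"roll":0,"fingers":0.2},{"travel":[-38.3,0,-1],"roll":0,"fingers":0.2},{"travel":[-38.3,0,-1],"roll":0,"fingers":0.2},{"travel":[0,0,0],"roll":-0.115,"fingers":0.2},{"travel":[0,0,0],"roll":-0.115,"fingers":0.2},{"travel":[0,0,0],"roll":-0.115,"fingers":0.2}]' 
python3 -m pendant '[{"travel":[0,0,0],"roll":-0.115,"fingers":0.2},{"travel":[0,0,0],"roll":-0.115,"fingers":0.2},{"travel":[0,0,0],"roll":-0.115,"fingers":0.2},{"travel":[0,0,0],"roll":-0.115,"fingers":0.2},{"travel":[0,0,0],"roll":0,"fingers":0.2}]' 
python3 c.py 2 37.3
```

```text
clock: 29.47
tcp_pos: [0.564, -0.2136, 0.1237]
eef_rot: [-1.297, 1.059, -1.062]
ft_force: [0.0, -0.8, -0.5]
finger_gap: 0.401
clock: 29.88
tcp_pos: [0.5636, -0.215, 0.1234]
eef_rot: [-1.45, 0.714, -0.715]
ft_force: [-1.1, -0.2, 0.8]
finger_gap: 0.401
t 29.88 tcp [ 0.5636 -0.215   0.1234] x [ 0.609 -0.793  0.001] y [ 0.001 -0.    -1.   ] z [0.793 0.609 0.001] F [-1.1 -0.2  0.8] gap 0.401 q [ 0.75  0.36 -0.51  1.71  0.19  1.12 -0.74]
clamp 2 tool d mm [ 1.4 40.4  1. ] tool yaw 37.5 joint eq 0.779 roll to yaw 0.004
```

```bash
python3 -m pendant '[{"travel":[1.4,20,1],"roll":0,"fingers":0.2},{"travel":[0,20,0],"roll":0,"fingers":0.2},{"travel":[0,0,0],"roll":0,"fingers":1},{"travel":[0,0,0],"roll":0,"fingers":1},{"travel":[0,0,0],"roll":0,"fingers":1},{"travel":[0,0,0],"roll":0,"fingers":1}]'
python3 -m pendant '[{"travel":[0,0,0],"roll":0.12,"fingers":1},{"travel":[0,0,0],"roll":0.12,"fingers":1},{"travel":[0,0,0],"roll":0.12,"fingers":1},{"travel":[0,0,0],"roll":0.12,"fingers":1},{"travel":[0,0,0],"roll":0.12,"fingers":1},{"travel":[0,0,0],"roll":0.12,"fingers":1},{"travel":[0,0,0],"roll":0.08,"fingers":1},{"travel":[0,0,0],"roll":0,"fingers":1}]' 
python3 c.py 2 -6.66
python3 -c "
from plant import bot
print(bot.get_obs()['moment'])"
```

```text
clock: 30.38
tcp_pos: [0.5648, -0.2167, 0.0822]
eef_rot: [-1.45, 0.718, -0.719]
ft_force: [3.9, -3.6, -13.1]
finger_gap: 0.124
clock: 31.05
tcp_pos: [0.5647, -0.2162, 0.0823]
eef_rot: [-1.137, 1.316, -1.318]
ft_force: [3.4, -4.4, -13.5]
finger_gap: 0.122
t 31.05 tcp [ 0.5647 -0.2162  0.0823] x [-0.147 -0.989  0.002] y [-0.    -0.002 -1.   ] z [ 0.989 -0.147 -0.   ] F [  3.4  -4.4 -13.5] gap 0.122 q [ 0.62  0.39 -0.36  1.74  0.16  1.04 -1.51]
clamp 2 tool d mm [-0.8 -0.7  0.5] tool yaw -8.4 joint eq 1.581 roll to yaw -0.031
[-0.79707898 -0.65812177  1.04914441]
```

Stop reached (Mz 1.05). On to clamp 4.

```bash
python3 -m pendant '[{"travel":[0,0,0],"roll":0,"fingers":0.3},{"travel":[0,0,0],"roll":0,"fingers":0.2},{"travel":[0,-25,0],"roll":0,"fingers":0.2},{"travel":[0,-15,0],"roll":0,"fingers":0.2},{"travel":[0,0,0],"roll":0,"fingers":0.2}]' 
python3 c.py 4 36.8 .122
```

```text
clock: 31.47
tcp_pos: [0.5682, -0.2158, 0.1283]
eef_rot: [-1.132, 1.309, -1.322]
ft_force: [1.1, -1.7, 0.9]
finger_gap: 0.402
t 31.47 tcp [ 0.5682 -0.2158  0.1283] x [-0.146 -0.989  0.001] y [ 0.008 -0.002 -1.   ] z [ 0.989 -0.146  0.008] F [ 1.1 -1.7  0.9] gap 0.402 q [ 0.63  0.34 -0.37  1.7   0.14  1.12 -1.5 ]
clamp 4 tool d mm [ 116.9    5.3 -141.2] tool yaw -8.4 joint eq 1.58 roll to yaw -0.789
```

```bash
python3 -m pendant '[{"travel":[23.4,0,-28],"roll":0,"fingers":0.2},{"travel":[23.4,0,-28],"roll":0,"fingers":0.2},{"travel":[23.4,0,-28],"roll":0,"fingers":0.2},{"travel":[23.4,0,-28],"roll":0,"fingers":0.2},{"travel":[23.4,0,-28],"roll":0,"fingers":0.2},{"travel":[0,0,0],"roll":-0.113,"fingers":0.2},{"travel":[0,0,0],"roll":-0.113,"fingers":0.2}]' 
python3 -m pendant '[{"travel":[0,0,0],"roll":-0.113,"fingers":0.2},{"travel":[0,0,0],"roll":-0.113,"fingers":0.2},{"travel":[0,0,0],"roll":-0.113,"fingers":0.2},{"travel":[0,0,0],"roll":-0.113,"fingers":0.2},{"travel":[0,0,0],"roll":-0.113,"fingers":0.2},{"travel":[0,0,0],"roll":0,"fingers":0.2}]' 
python3 c.py 4 36.8
```

```text
clock: 32.05
tcp_pos: [0.4073, -0.3126, 0.1235]
eef_rot: [-1.246, 1.15, -1.152]
ft_force: [0.6, 1.0, -0.3]
finger_gap: 0.401
clock: 32.55
tcp_pos: [0.4098, -0.3106, 0.1234]
eef_rot: [-1.448, 0.72, -0.722]
ft_force: [0.4, -0.5, -0.8]
finger_gap: 0.4
t 32.55 tcp [ 0.4098 -0.3106  0.1234] x [ 0.603 -0.798  0.001] y [ 0.001 -0.    -1.   ] z [0.798 0.603 0.001] F [ 0.4 -0.5 -0.8] gap 0.4 q [ 0.93  0.16 -0.36  1.93  0.06  1.07 -0.38]
clamp 4 tool d mm [ 1.2 40.4  1.2] tool yaw 37.1 joint eq 0.787 roll to yaw 0.005
```

```bash
python3 -m pendant '[{"travel":[1.2,20,1],"roll":0,"fingers":0.2},{"travel":[0,20,0],"roll":0,"fingers":0.2},{"travel":[0,0,0],"roll":0,"fingers":1},{"travel":[0,0,0],"roll":0,"fingers":1},{"travel":[0,0,0],"roll":0,"fingers":1},{"travel":[0,0,0],"roll":0,"fingers":1}]'
python3 -m pendant '[{"travel":[0,0,0],"roll":0.12,"fingers":1},{"travel":[0,0,0],"roll":0.12,"fingers":1},{"travel":[0,0,0],"roll":0.12,"fingers":1},{"travel":[0,0,0],"roll":0.12,"fingers":1},{"travel":[0,0,0],"roll":0.12,"fingers":1},{"travel":[0,0,0],"roll":0.12,"fingers":1},{"travel":[0,0,0],"roll":0.08,"fingers":1},{"travel":[0,0,0],"roll":0,"fingers":1}]' 
python3 c.py 4 -6.66
python3 -c "
from plant import bot
print(bot.get_obs()['moment'])"
python3 -m pendant '[{"travel":[0,0,0],"roll":0,"fingers":0.3},{"travel":[0,0,0],"roll":0,"fingers":0.2},{"travel":[0,-25,0],"roll":0,"fingers":0.2},{"travel":[0,-35,0],"roll":0,"fingers":0.2},{"travel":[0,-35,0],"roll":0,"fingers":0.2},{"travel":[0,0,0],"roll":0,"fingers":0.2}]'
```

```text
clock: 33.05
tcp_pos: [0.4111, -0.3117, 0.0826]
eef_rot: [-1.447, 0.723, -0.726]
ft_force: [4.5, -4.1, -12.8]
finger_gap: 0.128
clock: 33.72
tcp_pos: [0.4112, -0.3121, 0.0826]
eef_rot: [-1.132, 1.322, -1.326]
ft_force: [2.8, -6.5, -13.3]
finger_gap: 0.121
t 33.72 tcp [ 0.4112 -0.3121  0.0826] x [-0.156 -0.988  0.003] y [ 0.001 -0.003 -1.   ] z [ 0.988 -0.156  0.001] F [  2.8  -6.5 -13.3] gap 0.121 q [ 0.84  0.2  -0.27  1.96  0.07  0.98 -1.19]
clamp 4 tool d mm [-1.3 -0.4  0.1] tool yaw -9.0 joint eq 1.591 roll to yaw -0.041
[-0.98518618 -0.69764943  1.31803885]
clock: 34.22
tcp_pos: [0.4149, -0.3135, 0.1866]
eef_rot: [-1.128, 1.311, -1.335]
ft_force: [1.9, -0.6, 0.8]
finger_gap: 0.402
```

```bash
python3 -m pendant '[{"travel":[-30,-10,8],"roll":0,"fingers":0.2},{"travel":[-35,0,8],"roll":0,"fingers":0.2},{"travel":[-35,0,8],"roll":0,"fingers":0.2},{"travel":[-35,0,8],"roll":0,"fingers":0.2},{"travel":[-35,0,8],"roll":0,"fingers":0.2},{"travel":[-35,0,8],"roll":0,"fingers":0.2},{"travel":[-35,0,0],"roll":0,"fingers":0.2},{"travel":[-35,0,0],"roll":0,"fingers":0.2}]'
python3 -m pendant '[{"travel":[-35,0,0],"roll":0,"fingers":0.2},{"travel":[0,0,0],"roll":0,"fingers":0.2}]'
python3 fix.py
python3 - <<'E'
from h import *
p=bot.get_image("top"); im=cv2.cvtColor(p["pixels"],cv2.COLOR_RGB2BGR); cv2.imwrite("pics/t9c.png",cv2.resize(im[160:370,250:530],(800,600),interpolation=cv2.INTER_CUBIC))
C=cloud(p); r=bot.outline_of(p,"template"); b=r[0]["pixels"]&(abs(C[...,2]-.04)<.006); P=C[b]; A=np.c_[P[:,:2]-P[:,:2].mean(0),np.ones(len(P))]; print("plate plane",np.linalg.lstsq(A,P[:,2],rcond=None)[0],len(P))
for q in ("dish","transformer_1","driver"):
    for k in bot.place_of(p,q)[:2]: print(q,round(k["score"],2),np.round(at_z(p,k["position"],0),4))
E
```

```text
clock: 34.88
tcp_pos: [0.5018, -0.0449, 0.1892]
eef_rot: [-1.129, 1.322, -1.325]
ft_force: [0.1, 0.9, 0.0]
finger_gap: 0.398
clock: 35.05
tcp_pos: [0.5075, -0.0032, 0.1896]
eef_rot: [-1.131, 1.316, -1.314]
ft_force: [0.8, 0.4, -0.4]
finger_gap: 0.403
bar [ 0.5647 -0.2153] [0.0124 0.0804] 83.2 0.0881 276 mean [ 0.5643365  -0.21526119]
bar [ 0.5493 -0.3291] [0.0142 0.0812] 83.4 0.0879 317 mean [ 0.54879105 -0.32913783]
bar [ 0.4278 -0.1964] [0.0124 0.0796] 83.2 0.0884 303 mean [ 0.42704955 -0.19635914]
bar [ 0.4116 -0.3102] [0.0141 0.0791] 83.3 0.0879 349 mean [ 0.41131106 -0.3101601 ]
centre [ 0.48836333 -0.26278375] yaw 82.12971385546174 res mm [[0.9, -0.7], [-0.9, -0.4], [-0.5, 0.7], [0.6, 0.4]]
base ((0.5265769958496094, -0.2901267111301422), (0.23303095996379852, 0.24774202704429626), 84.17913055419922)
plate plane [-0.00102479 -0.00384228  0.04033641] 3316
dish 0.97 [ 0.695  -0.2865 -0.    ]
transformer_1 0.57 [ 0.428  -0.0616  0.    ]
driver 0.73 [ 0.6938 -0.2846  0.    ]
driver 0.66 [ 0.4997 -0.2707  0.    ]
```

View pics/t9c.png

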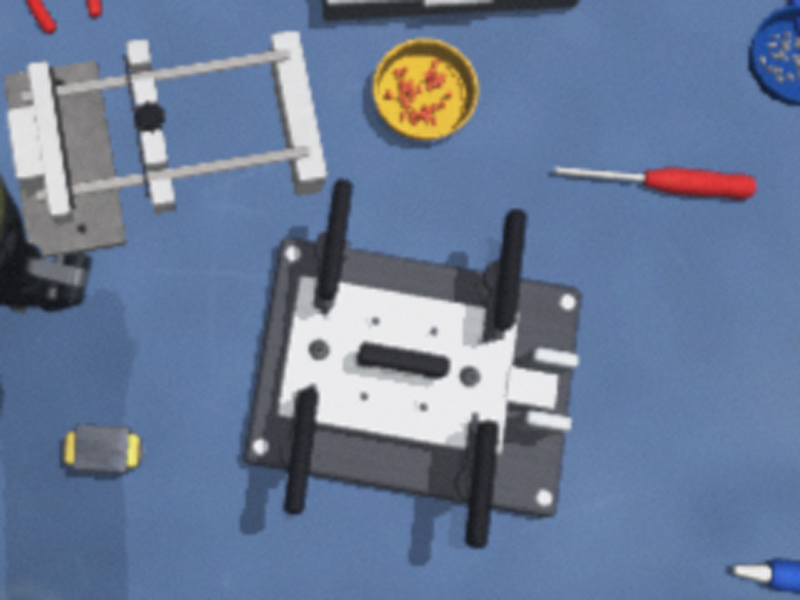

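All four bars read −6.7°, which is 1.55 rad from open. The picture shows them square across the template, the tab at crop (533, 388) between the cheeks at (555, 357) and (549, 421), and the dish, transformer and screwdriver in place. I'm handing in.

```bash
python3 -c "
from plant import bot
print(bot.sign_off())"
```

```text
the job is handed in; nothing more can be done
None
```

The job is done and handed in at about 35.5 s of the 72 s allowed; the system gave no verdict.

**What I did:** I drew the template out from under the riser by its tab, let go, took it again by the bar handle and lowered it over both pins. I turned the clamps in the order 1-3-2-4. The first pass brought each to 0.78–0.79 rad, and the second took each fully home, with the wrist moment rising to about 1.0–1.3 N m at the stop.

**Last checks:**
- **Template:** the plate's top measures about 40 mm over the bench and level to within 0.25°, so it is seated flat. The tab lies between the fork cheeks.
- **Clamps:** all four bars measure 1.55 rad from open, which is the stop.
- **Bystanders:** the yellow dish reads within about 8 mm and the transformer within about 3 mm of where they started, which is detector scatter.
- **Robot:** the arm stands clear with the gripper empty and touching nothing.

**What failed or disagreed:**
- The first close on the tab was about 8 mm too high and slid over its top. I reopened, lowered and gripped it properly before drawing it out.
- The final network query for the screwdriver pointed at the wrong objects, so I checked it only by eye; it looked undisturbed.
- The networks' points for the pins and clamps were up to 1 cm off the given sizes. I took the fixture's pose from the depth picture instead, and it fitted to within about 1 mm.

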